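Set the telescopic stop of a sample carrier, load the batch and close the carriage

TASK

Load all the small straight-sided cakes (48 mm across, three to five of them) into the lane of the sample carrier, standing in single file, and leave the wider cakes and the round balls where they are. The telescopic stop, now at two places, must be set for exactly as many places as there are cakes: squeeze its two spring pins flush across the tube, slide the tube out to the next hole where both pins spring out again, and repeat as often as needed. Stand the cakes in the lane while the carriage is drawn back, and when all are in, push the carriage fully home so that the row is held between carriage and stop.

Things in the scene. Friction and masses are not known exactly. Their poses are not given: they have to be found in the camera images.
- lane_home (a point): lane centre line, on the floor of the lane (6 mm over the worktop), under the carriage's face when it is home. y runs along the lane from carriage to stop, x across it, away from the robot, to the tube. Fixed carrier: plate 158 x 385 mm; lane 54 mm wide between walls 8 mm high, 4 mm thick; place j centred 50j - 25 mm along y from here, dark lines between places
- pin_middle (a point): fixed point on the tube's axis midway between the two pins, 46 mm over the worktop; axes as lane_home. Square outer tube 28 x 28 mm, 190 mm long, along y, 100 mm beyond the lane's centre line, free below and beside. The pins (10 mm thick) stay here as the tube slides; they stick 6 mm out of its two upright sides (+x, -x), 40 mm over both. Pinching them flush also grips the tube
- stop_face (a point): middle of the stop arm's face that looks at the carriage, over the lane's centre line, 24 mm over the worktop; axes as lane_home. The arm (10 mm thick, top 44 mm over the worktop) sits on the tube's +y end and moves with it (face 16 mm past the pins at first): 101, 151, 201, 251 mm along y from lane_home for two, three, four, five places
- stop_tube (a joint): travel of outer tube and stop along +y, m: 0, 0.05, 0.10, 0.15 in the holes for two, three, four, five places; starts at 0. 2 N friction once the pins are in. Between holes its wall keeps the pins in; they spring out into the next hole (1.5 mm play either way) if it comes past slowly (30 mm/s) and nothing covers them. A crossline on top marks each hole
- pin_near (a joint): how far the spring pin on the tube's side facing the lane (-x) is pressed, m: 0 out, 0.006 flush with the tube; the tube is free from about 0.0048; 1.3 N at first, 5 to 6 N when flush
- pin_far (a joint): the same for the pin on the other side (+x)
- carriage_grip (a point): middle of the carriage's upright grip fin, 52 mm over the worktop; axes as lane_home. Fin 12 mm thick (x), 30 mm long (y), standing 35 to 65 mm over the worktop, on a block 50 mm wide (x) and 40 mm long (y) whose face is 20 mm along +y from here
- carriage (a joint): travel of the carriage along +y towards the stop, m: 0 fully drawn back, 0.06 fully home against its end stop; 1.5 N friction, stays where it is left; starts part way
- cake_0_mid (a point): centre (half-way up) of one of the small straight-sided flat-topped cakes of the batch: upright cylinder 47 to 49 mm across, 34 to 36 mm high, z along its axis; three to five of these are on the bench, absent ones read None
- cake_1_mid (a point): centre (half-way up) of one of the small straight-sided flat-topped cakes of the batch: upright cylinder 47 to 49 mm across, 34 to 36 mm high, z along its axis; three to five of these are on the bench, absent ones read None
- cake_2_mid (a point): centre (half-way up) of one of the small straight-sided flat-topped cakes of the batch: upright cylinder 47 to 49 mm across, 34 to 36 mm high, z along its axis; three to five of these are on the bench, absent ones read None
- cake_3_mid (a point): centre (half-way up) of one of the small straight-sided flat-topped cakes of the batch: upright cylinder 47 to 49 mm across, 34 to 36 mm high, z along its axis; three to five of these are on the bench, absent ones read None
- cake_4_mid (a point): centre (half-way up) of one of the small straight-sided flat-topped cakes of the batch: upright cylinder 47 to 49 mm across, 34 to 36 mm high, z along its axis; three to five of these are on the bench, absent ones read None
- wide_0: origin (centre of the underside) of a bystander: wider cake, cylinder 57 mm across, 36 mm high; too wide for the lane
- wide_1: origin (centre of the underside) of a bystander: wider cake, cylinder 56 mm across, 37 mm high; too wide for the lane
- ball_0: origin (centre of the underside) of a bystander: round dough ball 48 mm across, 32 mm high
- ball_1: origin (centre of the underside) of a bystander: round dough ball 48 mm across, 27 mm high
Mind the look-alikes: they are no part of the job. Leave any blue or pink look-alike of the part that bears cake_3_mid alone. What is shaped like the part that bears cake_1_mid but turquoise or yellow is not meant.

How it is judged (in metres and radians):
On the way, in this order (a step that is already met when the one before it is completed fails the run):
1. all cakes of the batch stand in the lane between carriage and stop while the carriage is drawn back (10 mm or more short of home) (x of cake_0_mid in the frame of lane_home between -0.006 and 0.006 m and z of cake_0_mid in the frame of lane_home between 0.013 and 0.023 m and angle between each of cake_0_mid, cake_1_mid, cake_2_mid, cake_3_mid, cake_4_mid's own z axis and vertical below 0.15 rad and y of each of cake_0_mid, cake_1_mid, cake_2_mid, cake_3_mid, cake_4_mid in the frame of stop_face below -0.018 m and y of each of cake_0_mid, cake_1_mid, cake_2_mid, cake_3_mid, cake_4_mid in the frame of carriage_grip above 0.036 m and x of cake_1_mid in the frame of lane_home between -0.006 and 0.006 m and z of cake_1_mid in the frame of lane_home between 0.013 and 0.023 m and x of cake_2_mid in the frame of lane_home between -0.006 and 0.006 m and z of cake_2_mid in the frame of lane_home between 0.013 and 0.023 m and x of cake_3_mid in the frame of lane_home between -0.006 and 0.006 m and z of cake_3_mid in the frame of lane_home between 0.013 and 0.023 m and x of cake_4_mid in the frame of lane_home between -0.006 and 0.006 m and z of cake_4_mid in the frame of lane_home between 0.013 and 0.023 m and value of joint carriage below 0.05 m), for 0.2 s.
2. the carriage is pushed home (value of joint carriage above 0.056 m), for 0.2 s.
At the end, for the whole second after the job is handed in: Stop tube in the hole giving exactly one place per cake (4 mm), both pins out (1.5 mm); every cake upright (0.15 rad) on the lane floor, on its centre line (6 mm), one in each place from carriage to stop (18 mm); carriage home (4 mm) (x of cake_0_mid in the frame of lane_home between -0.006 and 0.006 m and z of cake_0_mid in the frame of lane_home between 0.013 and 0.023 m and angle between each of cake_0_mid, cake_1_mid, cake_2_mid, cake_3_mid, cake_4_mid's own z axis and vertical below 0.15 rad and y of each of cake_0_mid, cake_1_mid, cake_2_mid, cake_3_mid, cake_4_mid in the frame of stop_face below -0.018 m and y of each of cake_0_mid, cake_1_mid, cake_2_mid, cake_3_mid, cake_4_mid in the frame of carriage_grip above 0.036 m and x of cake_1_mid in the frame of lane_home between -0.006 and 0.006 m and z of cake_1_mid in the frame of lane_home between 0.013 and 0.023 m and x of cake_2_mid in the frame of lane_home between -0.006 and 0.006 m and z of cake_2_mid in the frame of lane_home between 0.013 and 0.023 m and x of cake_3_mid in the frame of lane_home between -0.006 and 0.006 m and z of cake_3_mid in the frame of lane_home between 0.013 and 0.023 m and x of cake_4_mid in the frame of lane_home between -0.006 and 0.006 m and z of cake_4_mid in the frame of lane_home between 0.013 and 0.023 m and ((value of joint stop_tube between 0.046 and 0.054 m and (y of cake_0_mid in the frame of lane_home between 0.007 and 0.043 m or y of cake_1_mid in the frame of lane_home between 0.007 and 0.043 m or y of cake_2_mid in the frame of lane_home between 0.007 and 0.043 m or y of cake_3_mid in the frame of lane_home between 0.007 and 0.043 m or y of cake_4_mid in the frame of lane_home between 0.007 and 0.043 m) and (y of cake_0_mid in the frame of lane_home between 0.057 and 0.093 m or y of cake_1_mid in the frame of lane_home between 0.057 and 0.093 m or y of cake_2_mid in the frame of lane_home between 0.057 and 0.093 m or y of cake_3_mid in the frame of lane_home between 0.057 and 0.093 m or y of cake_4_mid in the frame of lane_home between 0.057 and 0.093 m) and (y of cake_0_mid in the frame of lane_home between 0.107 and 0.143 m or y of cake_1_mid in the frame of lane_home between 0.107 and 0.143 m or y of cake_2_mid in the frame of lane_home between 0.107 and 0.143 m or y of cake_3_mid in the frame of lane_home between 0.107 and 0.143 m or y of cake_4_mid in the frame of lane_home between 0.107 and 0.143 m)) or (value of joint stop_tube between 0.096 and 0.104 m and (y of cake_0_mid in the frame of lane_home between 0.007 and 0.043 m or y of cake_1_mid in the frame of lane_home between 0.007 and 0.043 m or y of cake_2_mid in the frame of lane_home between 0.007 and 0.043 m or y of cake_3_mid in the frame of lane_home between 0.007 and 0.043 m or y of cake_4_mid in the frame of lane_home between 0.007 and 0.043 m) and (y of cake_0_mid in the frame of lane_home between 0.057 and 0.093 m or y of cake_1_mid in the frame of lane_home between 0.057 and 0.093 m or y of cake_2_mid in the frame of lane_home between 0.057 and 0.093 m or y of cake_3_mid in the frame of lane_home between 0.057 and 0.093 m or y of cake_4_mid in the frame of lane_home between 0.057 and 0.093 m) and (y of cake_0_mid in the frame of lane_home between 0.107 and 0.143 m or y of cake_1_mid in the frame of lane_home between 0.107 and 0.143 m or y of cake_2_mid in the frame of lane_home between 0.107 and 0.143 m or y of cake_3_mid in the frame of lane_home between 0.107 and 0.143 m or y of cake_4_mid in the frame of lane_home between 0.107 and 0.143 m) and (y of cake_0_mid in the frame of lane_home between 0.157 and 0.193 m or y of cake_1_mid in the frame of lane_home between 0.157 and 0.193 m or y of cake_2_mid in the frame of lane_home between 0.157 and 0.193 m or y of cake_3_mid in the frame of lane_home between 0.157 and 0.193 m or y of cake_4_mid in the frame of lane_home between 0.157 and 0.193 m)) or (value of joint stop_tube between 0.146 and 0.154 m and (y of cake_0_mid in the frame of lane_home between 0.007 and 0.043 m or y of cake_1_mid in the frame of lane_home between 0.007 and 0.043 m or y of cake_2_mid in the frame of lane_home between 0.007 and 0.043 m or y of cake_3_mid in the frame of lane_home between 0.007 and 0.043 m or y of cake_4_mid in the frame of lane_home between 0.007 and 0.043 m) and (y of cake_0_mid in the frame of lane_home between 0.057 and 0.093 m or y of cake_1_mid in the frame of lane_home between 0.057 and 0.093 m or y of cake_2_mid in the frame of lane_home between 0.057 and 0.093 m or y of cake_3_mid in the frame of lane_home between 0.057 and 0.093 m or y of cake_4_mid in the frame of lane_home between 0.057 and 0.093 m) and (y of cake_0_mid in the frame of lane_home between 0.107 and 0.143 m or y of cake_1_mid in the frame of lane_home between 0.107 and 0.143 m or y of cake_2_mid in the frame of lane_home between 0.107 and 0.143 m or y of cake_3_mid in the frame of lane_home between 0.107 and 0.143 m or y of cake_4_mid in the frame of lane_home between 0.107 and 0.143 m) and (y of cake_0_mid in the frame of lane_home between 0.157 and 0.193 m or y of cake_1_mid in the frame of lane_home between 0.157 and 0.193 m or y of cake_2_mid in the frame of lane_home between 0.157 and 0.193 m or y of cake_3_mid in the frame of lane_home between 0.157 and 0.193 m or y of cake_4_mid in the frame of lane_home between 0.157 and 0.193 m) and (y of cake_0_mid in the frame of lane_home between 0.207 and 0.243 m or y of cake_1_mid in the frame of lane_home between 0.207 and 0.243 m or y of cake_2_mid in the frame of lane_home between 0.207 and 0.243 m or y of cake_3_mid in the frame of lane_home between 0.207 and 0.243 m or y of cake_4_mid in the frame of lane_home between 0.207 and 0.243 m))) and value of joint carriage above 0.056 m and value of joint each of pin_near, pin_far below 0.0015 m); the robot touches nothing.
It fails at once if a wider cake or a ball is shifted by more than 30 mm (distance of any of wide_0, wide_1, ball_0, ball_1 from where it was at the start of the episode above 0.03 m).
Of cake_0, cake_1, cake_2, cake_3, cake_4 only 3 to 5 are there at a start; the rules pass over those that are not, and their reading is None.
At some moment in a run one of cake_0, cake_1, cake_2, cake_3, cake_4 may be knocked a few centimetres aside while the robot is not near it.
Once in a run the grip may slacken for a moment while it holds something.
It also fails if it takes over 210 s, if anything falls off the work surface, if the arm or the gripper's body presses on something with over 40 N, if the wrist force passes 120 N, or if a joint passes its speed limit or range.

ROBOT

A 7-joint arm with a two-finger parallel gripper is mounted at the origin on a cart in front of the work surface, level with it; the furniture and walls round the work are solid. World frame = base frame: x ahead of the robot, y to its left, z up, the work surface at z = 0. Lengths are in mm, angles in degrees, forces in N, time in s.
With the tool pointing down it reaches from about 400 to 875 mm from the base axis. Payload 6.5 kg.
Tool frame: the origin (TCP) lies midway between the tips of the shut fingers; the grasp point (between the pads) lies 19 mm behind it; z points along the fingers, y is the line along which they close (so a half turn about z gives the same grasp; the last joint's range is limited). The gripper opens to 88 mm and grips with 3 to 60 N. Pads are 18 mm wide; open, the fingers measure 123 mm over their backs; the gripper's body (75 mm by 187 mm) begins 45 mm behind the grasp point.
Start: joints at [65.191, 30.733, -0.252, 88.115, 0.149, 61.152, -4.079], TCP at [233.105, -606.755, 238.716] pointing down, gripper open.
Joint ranges: [-154.64, 154.64], [-21.42, 123.67], [-72.66, 72.17], [13.99, 137.28], [-74.86, 254.86], [10.95, 109.41], [-158.01, 158.01]. Speed limits (degrees/s): [136.94, 136.94, 180, 180, 180, 180, 180].

INTERFACE

Orientations are given as a 3x3 rotation matrix whose columns are the frame's x, y, z axes.
In Python, from plant import bot gives the robot as it stands.
- The arm moves only by the tool apply_moves, never from a script. Its argument "commands" is a list of rows, each an object with "claw": the finger opening in mm, from 0 to 88.1; "offset": the shift along the tool's x, y, z each as a share of 100 mm, from -1 to 1, a list of three; "turn": the turn, a rotation vector about the tool's x, y, z each as a share of 1.5 rad, from -1 to 1, a list of three. In form: [{"claw": claw, "offset": [dx, dy, dz], "turn": [wx, wy, wz]}, ...]. A call has 1 to 20 rows; each row is the pose to reach, as a shift and turn from the pose commanded when the call began, along the tool's axes at that moment; what a row does not reach only later rows make up. A row lasts 1/12 s, in which the tool goes at most 41.7 mm and 7.16 degrees, less where a joint would pass 70% of its speed; a pose out of reach is approached as far as the arm can. A call with a number of a shift or a turn outside -1 to 1 is refused whole. A call with a gripper value outside its range is refused whole. The fingers move at their own pace and stop on an object; the grip force is fixed at half the most. Time passes only in rows, so rows that repeat a pose let the fingers close. It gives the time, the measured TCP pose, the force, the opening and the grip force at its end, in the units of the state.
- bot.sense(): the state, without advancing time (a new reading comes with each control period).
- bot.read_camera(name): name is "scene" or "top" or "wrist"; returns the picture (400x640x3 uint8, red, green, blue); there is no depth.
- bot.calibration(name): a dict with "vfov" (degrees; the focal length in pixels is half the picture's height over the tangent of half this angle, whatever the lens; pixels are square), "cx", "cy" (the principal point, pixels), "extrinsics" (4x4, takes a point from camera to world coordinates). Camera axes: x right, y up, looking along -z (the intrinsics and any distortion apply to the point x, -y, -z); pixel columns grow to the right and rows downward; lengths in mm; the calibration is good to about 2 mm. A picture is of the moment at which its call begins: read the wrist's pose just before it. calibration takes no time and is no camera call; for the wrist camera it gives the pose at the moment of the call.
- bot.hand_in(): hands the job in; it is judged then, once.
The state is a dict: "time": time; "qpos": joint angles; "joint_vel": joint speeds; "joint_torque": joint torques, N m; "tcp_pos": TCP position; "ee_rot": TCP orientation; "force": force on the tool from outside, world axes, zero at the start; "ft_torque": the same for the moment, N m; "opening": opening from 0.0 (shut) to 1.0 (fully open); "grasp_force": force on a finger pad.
Only numpy, scipy, OpenCV 4.12 (cv2) and the standard library are available. Lean on these libraries where they do the work, as an engineer would, in place of code of your own. Each camera call takes 0.05 s, during which the arm holds its last target. There are 200 camera calls.

## Working session

There is one attempt and no reset: what is moved stays moved. The work goes in short steps, Python scripts to look and compute and a tool call to move; the robot and the scene stay as the last step left them, time stands still between calls to the robot, and variables do not carry over. Pictures are saved under pics/ and viewed, at most 14 in all, crops included, and the job is handed in when it is done.

Besides the shell and the picture viewer there is one more tool, called after "Emit:" in YAML: its name, and indented under it one key for each argument. apply_moves: Moves the arm, as the interface text tells. Its arguments: {"type":"object","properties":{"commands":{"type":"array"}},"required":["commands"]}

```bash
ls; mkdir -p pics; cat > h.py <<'E'
import numpy as np, cv2
from plant import bot
def snap(n,f):
    c=bot.calibration(n); im=np.array(bot.read_camera(n)); cv2.imwrite('pics/'+f,im[:,:,::-1]); return im,c
def K(c):
    f=200/np.tan(np.radians(c['vfov'])/2); return f,c['cx'],c['cy']
def p2w(c,u,v,z):
    f,cx,cy=K(c); T=np.array(c['extrinsics']); d=T[:3,:3]@np.array([(u-cx)/f,-(v-cy)/f,-1]); o=T[:3,3]
    return o+d*(z-o[2])/d[2]
def w2p(c,p):
    f,cx,cy=K(c); T=np.array(c['extrinsics']); q=T[:3,:3].T@(np.array(p)-T[:3,3]); return np.array([cx+f*q[0]/-q[2],cy-f*q[1]/-q[2]])
E
python3 - <<'E'
from h import *
print(bot.sense())
for n in('top','scene'):
    im,c=snap(n,n+'0.png'); print(n,c)
E
```

```text
pics
{'time': 0.0, 'qpos': array([65.19051142, 30.77553298, -0.25617077, 88.17160438,  0.1509255 ,
       61.1493311 , -4.07877604]), 'joint_vel': array([-0.00537365, -0.0028615 ,  0.07617107,  0.00434141, -0.00070493,
        0.01307639, -0.01699181]), 'joint_torque': array([-1.09323032e-04, -5.70988405e+01,  9.90809575e-01, -2.51600897e+01,
       -5.62960783e-02,  1.80159963e-02,  1.12840041e-04]), 'tcp_pos': array([ 232.88913234, -606.19360642,  237.8548042 ]), 'ee_rot': array([[ 9.33431083e-01,  3.58756024e-01, -7.27525160e-04],
       [ 3.58756735e-01, -9.33429868e-01,  1.51201505e-03],
       [-1.36649206e-04, -1.67236640e-03, -9.99998592e-01]]), 'force': array([-0.37959652, -0.43844078, -0.1284583 ]), 'ft_torque': array([-0.011794  ,  0.0303384 , -0.01018141]), 'grasp_force': 0.0, 'opening': 0.995228406889893}
top {'vfov': 54.96857019142577, 'cx': 318.105895345896, 'cy': 200.80925830816167, 'extrinsics': array([[ 2.77197745e-02,  9.94701965e-01, -9.89929998e-02,
         3.88401018e+02],
       [-9.99609141e-01,  2.79429787e-02,  8.68705438e-04,
        -1.45307900e+01],
       [ 3.63026229e-03,  9.89302272e-02,  9.95087751e-01,
         1.15557826e+03],
       [ 0.00000000e+00,  0.00000000e+00,  0.00000000e+00,
         1.00000000e+00]])}
scene {'vfov': 50.90409014411933, 'cx': 320.6269325743696, 'cy': 198.3864583586324, 'extrinsics': array([[-6.84653426e-01,  4.94940046e-01, -5.35055171e-01,
        -5.91091610e+01],
       [-7.28821063e-01, -4.56486071e-01,  5.10333542e-01,
         5.17615941e+02],
       [ 8.33927424e-03,  7.39361087e-01,  6.73257484e-01,
         8.12074478e+02],
       [ 0.00000000e+00,  0.00000000e+00,  0.00000000e+00,
         1.00000000e+00]])}
```

View pics/top0.png

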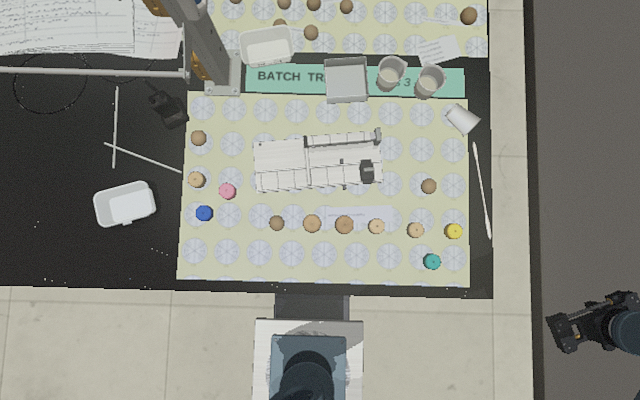

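View pics/scene0.png

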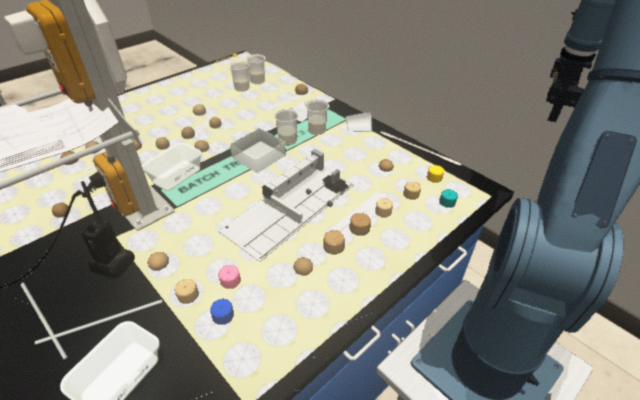

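```bash
python3 - <<'E'
from h import *
t=cv2.imread('pics/top0.png'); s=cv2.imread('pics/scene0.png')
a=cv2.resize(t[110:280,180:480],(800,453),interpolation=cv2.INTER_CUBIC); cv2.imwrite('pics/a.png',a)
b=cv2.resize(s[140:330,140:460],(800,475),interpolation=cv2.INTER_CUBIC); cv2.imwrite('pics/b.png',b)
E
```

```text
(no output)
```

View pics/a.png

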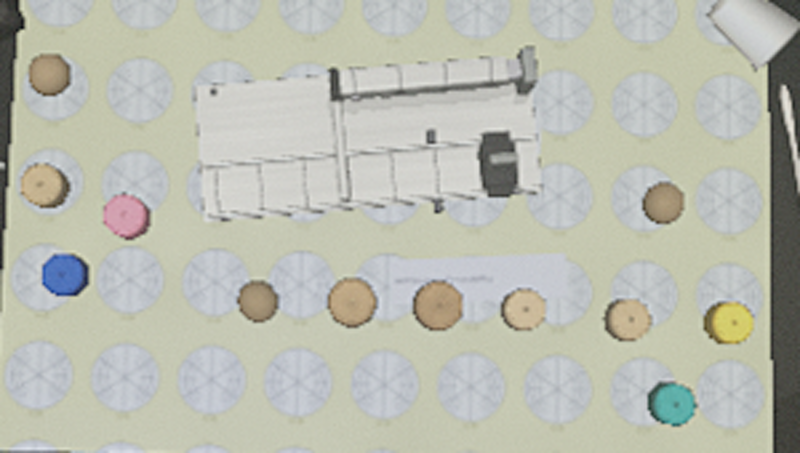

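View pics/b.png

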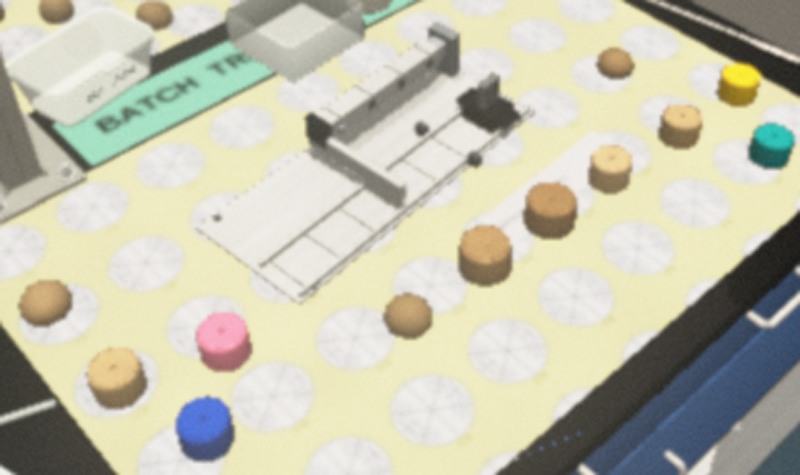

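```bash
python3 - <<'E'
from h import *
c=bot.calibration('top')
def q(n,x,y,z): print(n,p2w(c,180+x/2.6667,110+y/2.6647,z).round(1))
q('corner nl',207,220,6);q('corner fl',197,87,6);q('corner nr',541,192,6)
q('lane end l',264,188,6)
q('cakeA',43,184,35);q('cakeB',524,308,35);q('cakeC',628,319,35);q('wide1',438,304,36);q('wide0',351,300,36);q('ball',258,300,20);q('yellow',730,322,35);q('pink',126,215,35);q('blue',64,274,35)
q('ballf',49,74,20)
q('fin',503,158,65);q('pin',431,136,46);q('pin2',437,206,46); q('arm near end',344,200,44);q('tube end l',335,85,60);q('tube end r',528,68,60)
wc=bot.calibration('wrist');s=bot.sense();T=np.array(wc['extrinsics']);R=s['ee_rot'];print(wc['vfov'],wc['cx'],wc['cy']);print((R.T@(T[:3,3]-s['tcp_pos'])).round(1));print((R.T@T[:3,:3]).round(3))
E
```

```text
corner nl [522.6 167.1   6. ]
corner fl [675.4 185.2   6. ]
corner nr [ 565.2 -209.6    6. ]
lane end l [560.9 104.2   6. ]
cakeA [554.1 345.   35. ]
cakeB [ 432.2 -187.5   35. ]
cakeC [ 423.3 -301.2   35. ]
wide1 [433.9 -93.4  36. ]
wide0 [435.6   1.6  36. ]
ball [433.4 104.7  20. ]
yellow [ 423.2 -412.5   35. ]
pink [522.2 251.8  35. ]
blue [455.3 316.2  35. ]
ballf [682.1 350.5  20. ]
fin [ 592.  -158.2   65. ]
pin [617.8 -81.2  46. ]
pin2 [540.4 -89.4  46. ]
arm near end [544.4  12.3  44. ]
tube end l [668.4  25.6  60. ]
tube end r [ 693.5 -184.7   60. ]
71.29697480769575 321.1948374870826 200.85756547937922
[  82.8   -1.  -145.4]
[[ 0.     0.948  0.319]
 [ 1.    -0.    -0.   ]
 [-0.     0.319 -0.948]]
```

Emit:
apply_moves:
  commands:
    - {"claw": 88,"offset": [0.33,-0.24,0],"turn": [0,0,0]}
    - {"claw": 88,"offset": [0.66,-0.48,0],"turn": [0,0,0]}
    - {"claw": 88,"offset": [1,-0.72,0],"turn": [0,0,0]}
    - {"claw": 88,"offset": [1,-0.72,0],"turn": [0,0,0]}

```text
time: 0.43
tcp_pos: [307.2, -495.8, 238.2]
ee_rot: [[0.93, 0.369, 0.003], [0.369, -0.93, 0.006], [0.005, -0.004, -1.0]]
force: [0.4, 0.7, -0.3]
opening: 0.999
grasp_force: 0.0
```

Emit:
apply_moves:
  commands:
    - {"claw": 88,"offset": [0.33,-0.24,0],"turn": [0,0,0]}
    - {"claw": 88,"offset": [0.66,-0.48,0],"turn": [0,0,0]}
    - {"claw": 88,"offset": [1,-0.72,0],"turn": [0,0,0]}
    - {"claw": 88,"offset": [1,-0.72,0],"turn": [0,0,0]}

```text
time: 0.77
tcp_pos: [373.9, -392.6, 238.5]
ee_rot: [[0.929, 0.369, 0.002], [0.369, -0.929, 0.005], [0.004, -0.003, -1.0]]
force: [0.2, 0.3, 0.0]
opening: 1.002
grasp_force: 0.0
```

Emit:
apply_moves:
  commands:
    - {"claw": 88,"offset": [0.33,-0.24,0],"turn": [0,0,0]}
    - {"claw": 88,"offset": [0.66,-0.48,0],"turn": [0,0,0]}
    - {"claw": 88,"offset": [1,-0.72,0],"turn": [0,0,0]}
    - {"claw": 88,"offset": [1,-0.72,0],"turn": [0,0,0]}

```text
time: 1.1
tcp_pos: [440.8, -289.3, 238.7]
ee_rot: [[0.929, 0.37, 0.003], [0.37, -0.929, 0.004], [0.004, -0.003, -1.0]]
force: [0.1, 1.0, 0.3]
opening: 0.999
grasp_force: 0.0
```

Emit:
apply_moves:
  commands:
    - {"claw": 88,"offset": [0.33,-0.24,0],"turn": [0,0,0]}
    - {"claw": 88,"offset": [0.66,-0.48,0],"turn": [0,0,0]}
    - {"claw": 88,"offset": [1,-0.72,0],"turn": [0,0,0]}
    - {"claw": 88,"offset": [1,-0.72,0],"turn": [0,0,0]}

```text
time: 1.43
tcp_pos: [507.7, -185.8, 238.8]
ee_rot: [[0.929, 0.37, 0.003], [0.37, -0.929, 0.005], [0.004, -0.003, -1.0]]
force: [-0.2, 0.8, 0.3]
opening: 0.999
grasp_force: 0.0
```

Emit:
apply_moves:
  commands:
    - {"claw": 88,"offset": [0.33,-0.24,0],"turn": [0,0,-0.08]}
    - {"claw": 88,"offset": [0.66,-0.48,0],"turn": [0,0,-0.16]}
    - {"claw": 88,"offset": [1,-0.93,0],"turn": [0,0,-0.24]}
    - {"claw": 88,"offset": [1,-0.93,0],"turn": [0,0,-0.32]}
    - {"claw": 88,"offset": [1,-0.93,0],"turn": [0,0,-0.4]}
    - {"claw": 88,"offset": [1,-0.93,0],"turn": [0,0,-0.48]}
    - {"claw": 88,"offset": [1,-0.93,0],"turn": [0,0,-0.56]}
    - {"claw": 88,"offset": [1,-0.93,0],"turn": [0,0,-0.64]}
    - {"claw": 88,"offset": [1,-0.93,0],"turn": [0,0,-0.72]}
    - {"claw": 88,"offset": [1,-0.93,0],"turn": [0,0,-0.8]}
    - {"claw": 88,"offset": [1,-0.93,0],"turn": [0,0,-0.88]}
    - {"claw": 88,"offset": [1,-0.93,0],"turn": [0,0,-0.88]}
    - {"claw": 88,"offset": [1,-0.93,0],"turn": [0,0,-0.88]}

```text
time: 2.52
tcp_pos: [563.0, -72.4, 238.4]
ee_rot: [[-0.112, 0.994, -0.001], [0.994, 0.112, 0.0], [0.0, -0.001, -1.0]]
force: [0.0, 0.4, -1.1]
opening: 1.001
grasp_force: 0.0
```

```bash
python3 - <<'E'
from h import *
im,c=snap('wrist','w1.png'); s=bot.sense(); print(s['time'],s['tcp_pos'],s['ee_rot'].round(4),s['qpos'].round(1)); np.save('w1c.npy',c,allow_pickle=True)
E
```

```text
2.5667 [563.0557929  -72.30728651 238.47423858] [[-1.117e-01  9.937e-01 -5.000e-04]
 [ 9.937e-01  1.117e-01  2.000e-04]
 [ 2.000e-04 -5.000e-04 -1.000e+00]] [ 24.2  25.4 -28.2  99.6  13.7  58.4  -2.5]
```

View pics/w1.png

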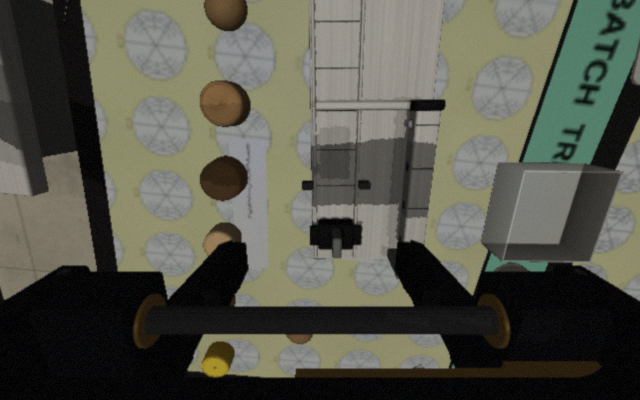

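```bash
python3 - <<'E'
import cv2
a=cv2.imread('pics/w1.png')[85:265,290:450]
a=cv2.convertScaleAbs(cv2.resize(a,(533,600),interpolation=cv2.INTER_CUBIC),alpha=1.3,beta=10); cv2.imwrite('pics/w1c.png',a)
E
```

```text
(no output)
```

View pics/w1c.png

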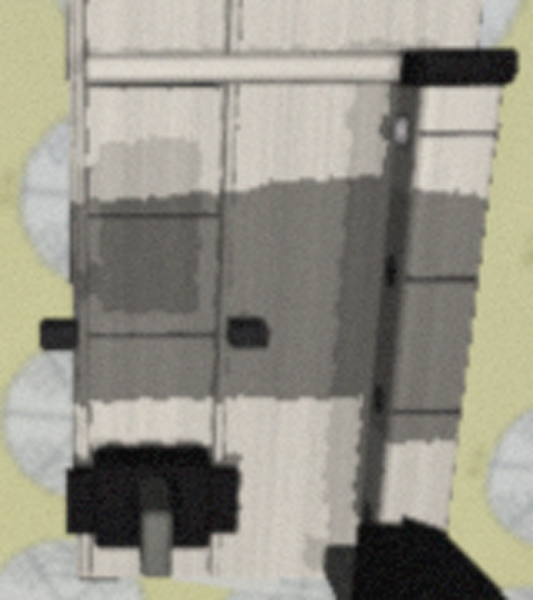

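```bash
python3 - <<'E'
from h import *
c=np.load('w1c.npy',allow_pickle=True).item()
Rz=np.array([[.9937,.1120],[-.1120,.9937]])
def q(n,x,y,z):
    p=p2w(c,290+x/3.3333,85+y/3.3333,z); print(n,p.round(1),'carrier-rel',(Rz@p[:2]).round(1))
q('homeL',91,334,6);q('homeR',219,334,6);q('div1L',90,214,6);q('div1R',221,214,6);q('div2L',91,86,6);q('div2R',224,86,6)
q('armface',155,80,44);q('armtop far',155,53,44)
q('pin',390,128,46);q('pinbase',401,128,46);q('cl1 l',418,131,60);q('cl1 r',497,133,60);q('cl2 l',405,278,60);q('cl2 r',477,279,60);q('cl3 l',392,411,60);q('cl3r',461,411,60)
q('fin top/f',157,510,65);q('fin top/b',157,575,65);q('block face',155,447,35);q('postL',58,333,20);q('postR',247,333,20)
q('wallL',83,214,14);q('wallR',229,214,14)
E
```

```text
homeL [559.3 -92.9   6. ] carrier-rel [ 545.3 -155. ]
homeR [612.8 -86.9   6. ] carrier-rel [ 599.2 -155. ]
div1L [553.5 -43.1   6. ] carrier-rel [ 545.1 -104.8]
div1R [606.  -37.1   6. ] carrier-rel [ 598.  -104.8]
div2L [548.6   5.9   6. ] carrier-rel [545.8 -55.6]
div2R [599.7  11.6   6. ] carrier-rel [597.2 -55.6]
armface [570.9  10.8  44. ] carrier-rel [568.5 -53.2]
armtop far [569.7  19.6  44. ] carrier-rel [568.3 -44.3]
pin [654.7   4.2  46. ] carrier-rel [651.1 -69.1]
pinbase [658.6   4.7  46. ] carrier-rel [654.9 -69.1]
cl1 l [660.1   4.6  60. ] carrier-rel [656.4 -69.4]
cl1 r [686.7   6.9  60. ] carrier-rel [683.1 -70. ]
cl2 l [666.5 -45.2  60. ] carrier-rel [ 657.3 -119.6]
cl2 r [691.9 -42.7  60. ] carrier-rel [ 682.8 -119.9]
cl3 l [672.5 -95.   60. ] carrier-rel [ 657.6 -169.7]
cl3r [697.9 -92.1  60. ] carrier-rel [ 683.2 -169.7]
fin top/f [ 590.6 -142.5   65. ] carrier-rel [ 570.9 -207.8]
fin top/b [ 594.2 -170.2   65. ] carrier-rel [ 571.4 -235.7]
block face [ 589.6 -129.1   35. ] carrier-rel [ 571.4 -194.4]
postL [545.7 -90.1  20. ] carrier-rel [ 532.2 -150.7]
postR [621.8 -81.6  20. ] carrier-rel [ 608.7 -150.7]
wallL [550.7 -42.2  14. ] carrier-rel [ 542.5 -103.7]
wallR [608.  -35.8  14. ] carrier-rel [ 600.2 -103.6]
```

Emit:
apply_moves:
  commands:
    - {"claw": 88,"offset": [0.22,0.33,0.2],"turn": [0,0,0]}
    - {"claw": 88,"offset": [0.43,0.66,0.4],"turn": [0,0,0]}
    - {"claw": 88,"offset": [0.65,1,0.6],"turn": [0,0,0]}
    - {"claw": 88,"offset": [0.65,1,0.7],"turn": [0,0,0]}
    - {"claw": 88,"offset": [0.65,1,0.7],"turn": [0,0,0]}

```text
time: 2.98
tcp_pos: [654.2, 7.3, 165.1]
ee_rot: [[-0.117, 0.993, -0.005], [0.993, 0.117, 0.002], [0.002, -0.004, -1.0]]
force: [-1.1, 0.1, -0.7]
opening: 0.998
grasp_force: 0.0
```

Emit:
apply_moves:
  commands:
    - {"claw": 88,"offset": [0,0.19,0.15],"turn": [0,0,0]}
    - {"claw": 88,"offset": [0,0.19,0.4],"turn": [0,0,0]}
    - {"claw": 88,"offset": [0,0.19,0.6],"turn": [0,0,0]}
    - {"claw": 88,"offset": [0,0.19,0.6],"turn": [0,0,0]}
    - {"claw": 88,"offset": [0,0.19,0.6],"turn": [0,0,0]}

```text
time: 3.4
tcp_pos: [672.8, 5.0, 108.7]
ee_rot: [[-0.114, 0.994, -0.002], [0.994, 0.114, -0.001], [-0.001, -0.002, -1.0]]
force: [-0.5, 0.6, 0.1]
opening: 0.994
grasp_force: 0.0
```

```bash
python3 - <<'E'
from h import *
im,c=snap('wrist','w2.png'); s=bot.sense(); print(s['time'],s['tcp_pos'],s['ee_rot'].round(4)); np.save('w2c.npy',c,allow_pickle=True)
print([ [n,(np.array([[.9937,.1120],[-.1120,.9937]])@s['tcp_pos'][:2]).round(1)] for n in 'T'])
E
```

```text
3.45 [673.91496409   5.4550902  110.03073175] [[-1.139e-01  9.935e-01  7.000e-04]
 [ 9.935e-01  1.139e-01 -7.000e-04]
 [-7.000e-04  6.000e-04 -1.000e+00]]
[['T', array([670.3, -70.1])]]
```

View pics/w2.png

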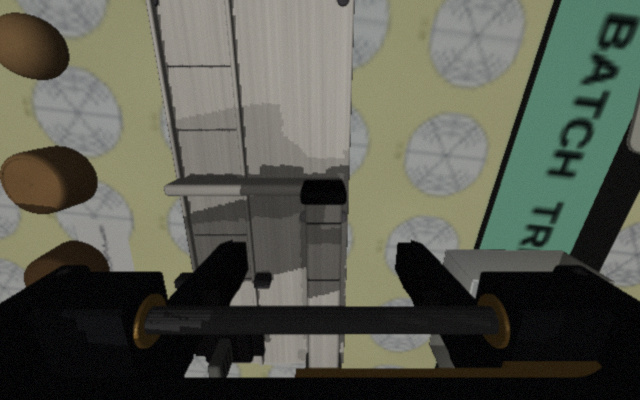

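```bash
python3 - <<'E'
from h import *
c=np.load('w2c.npy',allow_pickle=True).item(); im=cv2.imread('pics/w2.png',0).astype(int)
Rz=np.array([[.9937,.1120],[-.1120,.9937]])
for r in (215,232,250): print(r,im[r,296:356:1].tolist())
for u,v in((307,224),(345,223),(307,281),(344,280)): print((Rz@p2w(c,u,v,60)[:2]).round(1))
E
```

```text
215 [76, 83, 81, 69, 47, 53, 52, 53, 54, 52, 58, 62, 66, 66, 63, 66, 66, 66, 60, 58, 65, 67, 66, 66, 64, 63, 62, 63, 72, 83, 89, 83, 86, 86, 83, 83, 85, 85, 83, 84, 86, 87, 86, 81, 71, 61, 58, 62, 60, 56, 58, 91, 132, 138, 139, 138, 139, 137, 141, 139]
232 [82, 79, 80, 74, 66, 62, 66, 61, 63, 55, 56, 61, 64, 65, 63, 68, 64, 62, 60, 61, 62, 63, 60, 61, 65, 66, 64, 67, 67, 65, 59, 65, 68, 66, 65, 65, 65, 68, 63, 66, 63, 63, 62, 63, 59, 65, 80, 88, 81, 82, 82, 102, 141, 141, 133, 131, 131, 137, 138, 138]
250 [82, 82, 81, 78, 72, 63, 61, 63, 68, 57, 60, 71, 78, 84, 83, 86, 82, 84, 81, 84, 80, 84, 85, 83, 82, 85, 86, 86, 90, 87, 87, 81, 83, 82, 87, 83, 86, 85, 85, 83, 85, 85, 84, 76, 73, 73, 81, 83, 83, 81, 98, 134, 138, 134, 134, 136, 135, 139, 141, 139]
[657.7 -70.2]
[686.4 -69.3]
[ 657.  -120.6]
[ 687.  -119.5]
```

Emit:
apply_moves:
  commands:
    - {"claw": 88,"offset": [0,0.01,0.25],"turn": [0,0,0]}
    - {"claw": 88,"offset": [0,0.01,0.5],"turn": [0,0,0]}
    - {"claw": 88,"offset": [0,0.01,0.7],"turn": [0,0,0]}
    - {"claw": 88,"offset": [0,0.01,0.83],"turn": [0,0,0]}
    - {"claw": 88,"offset": [0,0.01,0.83],"turn": [0,0,0]}
    - {"claw": 88,"offset": [0,0.01,0.83],"turn": [0,0,0]}
    - {"claw": 45,"offset": [0,0.01,0.83],"turn": [0,0,0]}
    - {"claw": 45,"offset": [0,0.01,0.83],"turn": [0,0,0]}
    - {"claw": 45,"offset": [0,0.01,0.83],"turn": [0,0,0]}
    - {"claw": 45,"offset": [0,0.01,0.83],"turn": [0,0,0]}

```text
time: 4.28
tcp_pos: [675.5, 6.7, 26.7]
ee_rot: [[-0.116, 0.993, 0.001], [0.993, 0.116, 0.0], [-0.0, 0.001, -1.0]]
force: [-0.1, 0.0, -0.4]
opening: 0.719
grasp_force: 0.0
```

Emit:
apply_moves:
  commands:
    - {"claw": 20,"offset": [0,0,0],"turn": [0,0,0]}
    - {"claw": 20,"offset": [0,0,0],"turn": [0,0,0]}
    - {"claw": 20,"offset": [0,0,0],"turn": [0,0,0]}
    - {"claw": 20,"offset": [0,0,0],"turn": [0,0,0]}
    - {"claw": 20,"offset": [0,0,0],"turn": [0,0,0]}
    - {"claw": 20,"offset": [0,0,0],"turn": [0,0,0]}
    - {"claw": 20,"offset": [0,0,0],"turn": [0,0,0]}
    - {"claw": 20,"offset": [0,0,0],"turn": [0,0,0]}

```text
time: 4.95
tcp_pos: [674.0, 6.6, 25.6]
ee_rot: [[-0.116, 0.993, -0.002], [0.993, 0.116, -0.0], [-0.0, -0.002, -1.0]]
force: [-4.6, -0.7, 4.5]
opening: 0.315
grasp_force: 30.0
```

Emit:
apply_moves:
  commands:
    - {"claw": 20,"offset": [0.025,0,0],"turn": [0,0,0]}
    - {"claw": 20,"offset": [0.05,0,0],"turn": [0,0,0]}
    - {"claw": 20,"offset": [0.075,0,0],"turn": [0,0,0]}
    - {"claw": 20,"offset": [0.1,0,0],"turn": [0,0,0]}
    - {"claw": 20,"offset": [0.13,0,0],"turn": [0,0,0]}
    - {"claw": 20,"offset": [0.16,0,0],"turn": [0,0,0]}
    - {"claw": 20,"offset": [0.19,0,0],"turn": [0,0,0]}
    - {"claw": 20,"offset": [0.22,0,0],"turn": [0,0,0]}
    - {"claw": 20,"offset": [0.25,0,0],"turn": [0,0,0]}
    - {"claw": 20,"offset": [0.28,0,0],"turn": [0,0,0]}
    - {"claw": 20,"offset": [0.31,0,0],"turn": [0,0,0]}
    - {"claw": 20,"offset": [0.34,0,0],"turn": [0,0,0]}
    - {"claw": 20,"offset": [0.37,0,0],"turn": [0,0,0]}
    - {"claw": 20,"offset": [0.4,0,0],"turn": [0,0,0]}
    - {"claw": 20,"offset": [0.42,0,0],"turn": [0,0,0]}
    - {"claw": 20,"offset": [0.44,0,0],"turn": [0,0,0]}
    - {"claw": 20,"offset": [0.455,0,0],"turn": [0,0,0]}
    - {"claw": 20,"offset": [0.47,0,0],"turn": [0,0,0]}
    - {"claw": 20,"offset": [0.47,0,0],"turn": [0,0,0]}

```text
time: 6.53
tcp_pos: [669.0, 49.7, 25.6]
ee_rot: [[-0.114, 0.993, -0.001], [0.993, 0.114, -0.005], [-0.005, -0.002, -1.0]]
force: [-5.2, -6.8, 6.3]
opening: 0.314
grasp_force: 30.0
```

Emit:
apply_moves:
  commands:
    - {"claw": 20,"offset": [0.01,0,0],"turn": [0,0,0]}
    - {"claw": 20,"offset": [0.015,0,0],"turn": [0,0,0]}
    - {"claw": 20,"offset": [0.02,0,0],"turn": [0,0,0]}
    - {"claw": 20,"offset": [0.025,0,0],"turn": [0,0,0]}
    - {"claw": 20,"offset": [0.03,0,0],"turn": [0,0,0]}
    - {"claw": 20,"offset": [0.03,0,0],"turn": [0,0,0]}
    - {"claw": 20,"offset": [0.03,0,0],"turn": [0,0,0]}

```text
time: 7.12
tcp_pos: [668.7, 52.4, 25.6]
ee_rot: [[-0.114, 0.993, -0.002], [0.993, 0.114, -0.005], [-0.005, -0.002, -1.0]]
force: [-4.4, -7.7, 5.3]
opening: 0.313
grasp_force: 30.0
```

Emit:
apply_moves:
  commands:
    - {"claw": 20,"offset": [0.005,0,0],"turn": [0,0,0]}
    - {"claw": 20,"offset": [0.01,0,0],"turn": [0,0,0]}
    - {"claw": 20,"offset": [0.015,0,0],"turn": [0,0,0]}
    - {"claw": 20,"offset": [0.015,0,0],"turn": [0,0,0]}
    - {"claw": 20,"offset": [0.015,0,0],"turn": [0,0,0]}

```text
time: 7.53
tcp_pos: [668.4, 54.2, 25.6]
ee_rot: [[-0.114, 0.993, -0.002], [0.993, 0.114, -0.005], [-0.004, -0.002, -1.0]]
force: [-4.6, -7.5, 6.7]
opening: 0.315
grasp_force: 30.0
```

Emit:
apply_moves:
  commands:
    - {"claw": 20,"offset": [0.01,0,0],"turn": [0,0,0]}
    - {"claw": 20,"offset": [0.02,0,0],"turn": [0,0,0]}
    - {"claw": 20,"offset": [0.02,0,0],"turn": [0,0,0]}
    - {"claw": 20,"offset": [0.02,0,0],"turn": [0,0,0]}

```text
time: 7.87
tcp_pos: [668.1, 57.8, 25.6]
ee_rot: [[-0.115, 0.993, -0.002], [0.993, 0.115, -0.003], [-0.003, -0.002, -1.0]]
force: [-5.3, -3.2, 5.1]
opening: 0.316
grasp_force: 30.0
```

Emit:
apply_moves:
  commands:
    - {"claw": 20,"offset": [0.01,0,0],"turn": [0,0,0]}
    - {"claw": 20,"offset": [0.01,0,0],"turn": [0,0,0]}
    - {"claw": 20,"offset": [0.01,0,0],"turn": [0,0,0]}
    - {"claw": 20,"offset": [0.01,0,0],"turn": [0,0,0]}

```text
time: 8.2
tcp_pos: [668.1, 57.8, 25.6]
ee_rot: [[-0.114, 0.993, -0.002], [0.993, 0.114, -0.004], [-0.004, -0.002, -1.0]]
force: [-4.7, -6.4, 5.8]
opening: 0.314
grasp_force: 30.0
```

```bash
python3 - <<'E'
from h import *
t,c=snap('top','t2.png'); 
im,c=snap('wrist','w3.png'); print(bot.sense()['force'])
a=cv2.resize(t[:,:,::-1][120:200,250:400],(750,400),interpolation=cv2.INTER_CUBIC); cv2.imwrite('pics/t2c.png',a)
E
```

```text
[-4.98772118 -5.55975243  5.54128816]
```

View pics/w3.png

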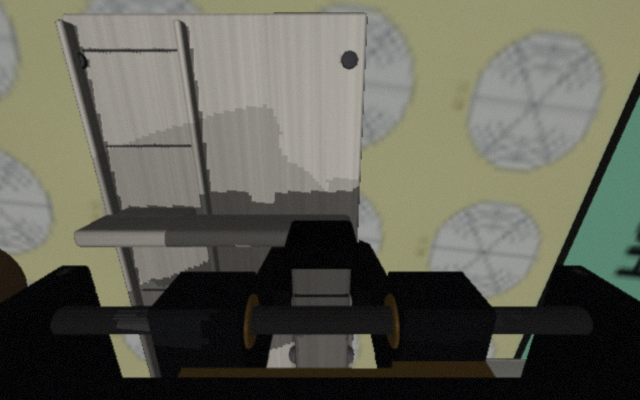

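Emit:
apply_moves:
  commands:
    - {"claw": 88,"offset": [0,0,0],"turn": [0,0,0]}
    - {"claw": 88,"offset": [0,0,0],"turn": [0,0,0]}
    - {"claw": 88,"offset": [0,0,0],"turn": [0,0,0]}
    - {"claw": 88,"offset": [0,0,0],"turn": [0,0,0]}
    - {"claw": 88,"offset": [0,0,0],"turn": [0,0,0]}
    - {"claw": 88,"offset": [0,0,0],"turn": [0,0,0]}
    - {"claw": 88,"offset": [0,0,-0.2],"turn": [0,0,0]}
    - {"claw": 88,"offset": [0,0,-0.6],"turn": [0,0,0]}
    - {"claw": 88,"offset": [0,0,-1],"turn": [0,0,0]}
    - {"claw": 88,"offset": [0,0,-1],"turn": [0,0,0]}

```text
time: 9.13
tcp_pos: [673.5, 62.3, 134.0]
ee_rot: [[-0.116, 0.993, 0.012], [0.993, 0.116, 0.002], [0.001, 0.013, -1.0]]
force: [2.0, 0.9, 0.6]
opening: 0.997
grasp_force: 0.0
```

Emit:
apply_moves:
  commands:
    - {"claw": 88,"offset": [-0.27,-0.27,-0.1],"turn": [0,0,0]}
    - {"claw": 88,"offset": [-0.54,-0.54,-0.2],"turn": [0,0,0]}
    - {"claw": 88,"offset": [-0.8,-0.8,-0.2],"turn": [0,0,0]}
    - {"claw": 88,"offset": [-1,-1,-0.2],"turn": [0,0,0]}
    - {"claw": 88,"offset": [-1,-1,-0.2],"turn": [0,0,0]}

```text
time: 9.55
tcp_pos: [577.3, -57.0, 145.3]
ee_rot: [[-0.109, 0.994, -0.003], [0.994, 0.109, -0.005], [-0.004, -0.004, -1.0]]
force: [-0.4, -0.1, 0.3]
opening: 0.996
grasp_force: 0.0
```

```bash
python3 - <<'E'
from h import *
im,c=snap('top','t3.png'); s=bot.sense(); print(s['time'],s['tcp_pos'],s['ee_rot'].round(4))
cv2.imwrite('pics/t3c.png',cv2.resize(im[:,:,::-1][110:280,180:480],(800,453),interpolation=cv2.INTER_CUBIC))
E
```

```text
9.6 [579.31837467 -53.75799573 145.63479713] [[-0.111   0.9938 -0.001 ]
 [ 0.9938  0.111  -0.0022]
 [-0.0021 -0.0012 -1.    ]]
```

View pics/t3c.png

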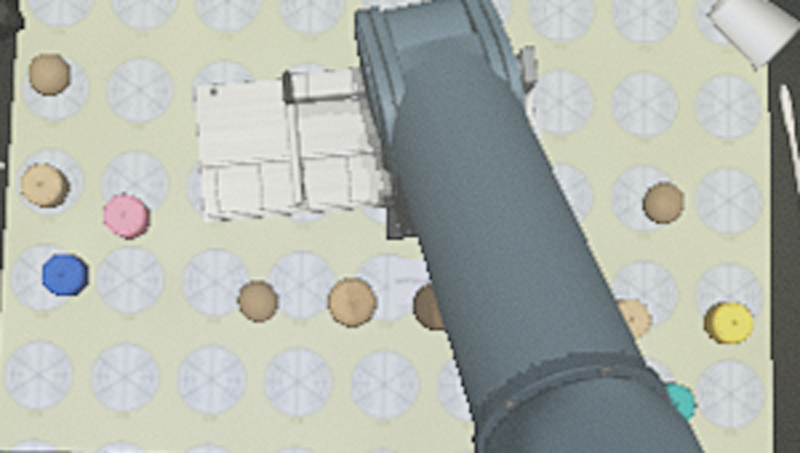

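Emit:
apply_moves:
  commands:
    - {"claw": 88,"offset": [-0.2,-0.27,0],"turn": [0,0,0]}
    - {"claw": 88,"offset": [-0.4,-0.54,0],"turn": [0,0,0]}
    - {"claw": 88,"offset": [-0.58,-0.8,0],"turn": [0,0,0]}
    - {"claw": 88,"offset": [-0.58,-0.8,0],"turn": [0,0,0]}

```text
time: 9.93
tcp_pos: [504.1, -121.0, 145.0]
ee_rot: [[-0.111, 0.994, -0.004], [0.994, 0.111, -0.003], [-0.002, -0.004, -1.0]]
force: [-0.5, 0.1, 0.5]
opening: 1.001
grasp_force: 0.0
```

Emit:
apply_moves:
  commands:
    - {"claw": 88,"offset": [-0.2,-0.27,0],"turn": [0,0,0]}
    - {"claw": 88,"offset": [-0.4,-0.54,0],"turn": [0,0,0]}
    - {"claw": 88,"offset": [-0.58,-0.81,0],"turn": [0,0,0]}
    - {"claw": 88,"offset": [-0.58,-0.81,0],"turn": [0,0,0]}
    - {"claw": 88,"offset": [-0.58,-0.81,0],"turn": [0,0,0]}

```text
time: 10.35
tcp_pos: [434.6, -184.3, 145.8]
ee_rot: [[-0.114, 0.993, 0.001], [0.993, 0.114, -0.0], [-0.0, 0.001, -1.0]]
force: [1.5, -0.1, -0.0]
opening: 0.995
grasp_force: 0.0
```

```bash
python3 - <<'E'
from h import *
im,c=snap('wrist','w4.png'); s=bot.sense(); print(s['time'],s['tcp_pos'],s['ee_rot'].round(4)); np.save('w4c.npy',c,allow_pickle=True)
print(w2p(c,[432.2,-187.5,35]))
E
```

```text
10.4 [ 435.75963465 -183.18519806  146.00639315] [[-1.163e-01  9.932e-01  1.800e-03]
 [ 9.932e-01  1.163e-01  4.000e-04]
 [ 2.000e-04  1.800e-03 -1.000e+00]]
[318.85981301 201.51364036]
```

View pics/w4.png

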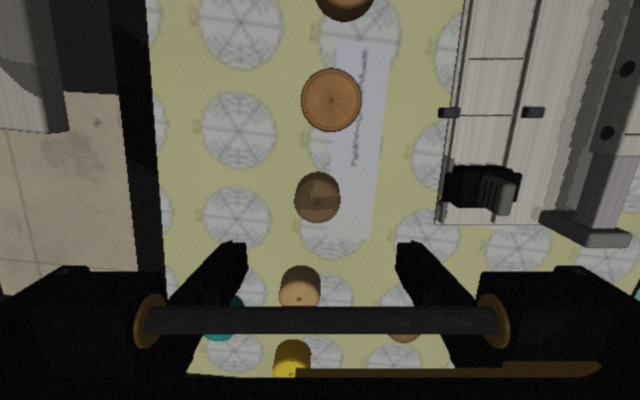

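Emit:
apply_moves:
  commands:
    - {"claw": 88,"offset": [-0.02,-0.057,0.3],"turn": [0,0,0]}
    - {"claw": 88,"offset": [-0.02,-0.057,0.6],"turn": [0,0,0]}
    - {"claw": 88,"offset": [-0.02,-0.057,0.9],"turn": [0,0,0]}
    - {"claw": 88,"offset": [-0.02,-0.057,0.9],"turn": [0,0,0]}
    - {"claw": 88,"offset": [-0.02,-0.057,0.9],"turn": [0,0,0]}

```text
time: 10.82
tcp_pos: [429.6, -184.5, 55.1]
ee_rot: [[-0.119, 0.993, -0.002], [0.993, 0.119, 0.002], [0.002, -0.001, -1.0]]
force: [0.5, -0.3, 0.3]
opening: 1.0
grasp_force: 0.0
```

Emit:
apply_moves:
  commands:
    - {"claw": 88,"offset": [0,0,0.2],"turn": [0,0,0]}
    - {"claw": 88,"offset": [0,0,0.44],"turn": [0,0,0]}
    - {"claw": 88,"offset": [0,0,0.44],"turn": [0,0,0]}
    - {"claw": 40,"offset": [0,0,0.44],"turn": [0,0,0]}
    - {"claw": 40,"offset": [0,0,0.44],"turn": [0,0,0]}
    - {"claw": 40,"offset": [0,0,0.44],"turn": [0,0,0]}
    - {"claw": 40,"offset": [0,0,0.44],"turn": [0,0,0]}
    - {"claw": 40,"offset": [0,0,0.44],"turn": [0,0,0]}
    - {"claw": 40,"offset": [0,0,0.44],"turn": [0,0,0]}
    - {"claw": 40,"offset": [0,0,0.44],"turn": [0,0,0]}
    - {"claw": 40,"offset": [0,0,0.44],"turn": [0,0,0]}
    - {"claw": 40,"offset": [0,0,0.44],"turn": [0,0,0]}

```text
time: 11.82
tcp_pos: [429.2, -186.7, 12.1]
ee_rot: [[-0.116, 0.993, 0.001], [0.993, 0.116, -0.0], [-0.0, 0.001, -1.0]]
force: [-1.5, 0.2, 7.2]
opening: 0.506
grasp_force: 30.0
```

```bash
python3 - <<'E'
from h import *
im,c=snap('wrist','w5.png'); s=bot.sense(); print(s['opening'],s['tcp_pos'],w2p(c,[s['tcp_pos'][0],s['tcp_pos'][1],35]))
a=cv2.imread('pics/w4.png')[130:330,220:420]; b=cv2.imread('pics/w5.png')[130:400,160:480]
a=cv2.resize(a,(400,400)); b=cv2.resize(b,(400,338)); o=np.zeros((400,800,3),np.uint8); o[:,:400]=cv2.convertScaleAbs(a,alpha=1.8); o[:338,400:]=cv2.convertScaleAbs(b,alpha=1.8); cv2.imwrite('pics/w5c.png',o)
E
```

```text
0.5091126609924229 [ 429.22722327 -186.74850301   12.07540791] [322.42431524 280.07177271]
```

View pics/w5c.png

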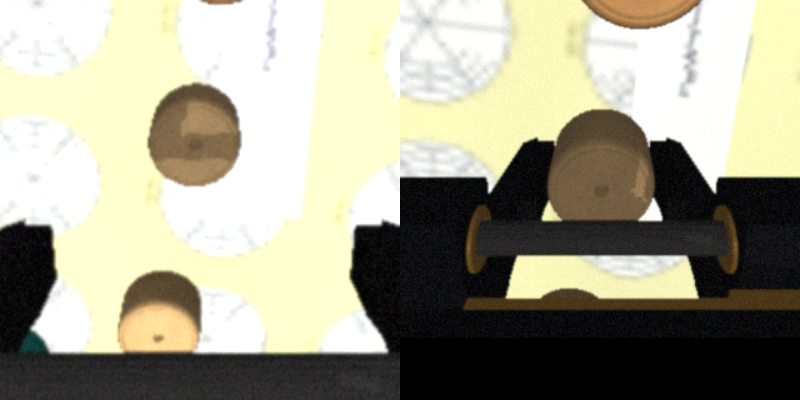

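Emit:
apply_moves:
  commands:
    - {"claw": 40,"offset": [0,0,-0.15],"turn": [0,0,0]}
    - {"claw": 40,"offset": [0,0,-0.35],"turn": [0,0,0]}
    - {"claw": 40,"offset": [0,0,-0.55],"turn": [0,0,0]}
    - {"claw": 40,"offset": [0.2,0.17,-0.6],"turn": [0,0,0]}
    - {"claw": 40,"offset": [0.4,0.33,-0.6],"turn": [0,0,0]}
    - {"claw": 40,"offset": [0.6,0.5,-0.6],"turn": [0,0,0]}
    - {"claw": 40,"offset": [0.8,0.67,-0.6],"turn": [0,0,0]}
    - {"claw": 40,"offset": [1,0.83,-0.6],"turn": [0,0,0]}

```text
time: 12.53
tcp_pos: [500.1, -76.6, 71.6]
ee_rot: [[-0.116, 0.993, -0.0], [0.993, 0.116, 0.0], [0.0, -0.0, -1.0]]
force: [0.6, -0.8, -0.0]
opening: 0.505
grasp_force: 30.0
```

Emit:
apply_moves:
  commands:
    - {"claw": 40,"offset": [0.2,0.17,0],"turn": [0,0,0]}
    - {"claw": 40,"offset": [0.4,0.33,0],"turn": [0,0,0]}
    - {"claw": 40,"offset": [0.6,0.5,0],"turn": [0,0,0]}
    - {"claw": 40,"offset": [0.8,0.67,0],"turn": [0,0,0]}
    - {"claw": 40,"offset": [1,0.83,0],"turn": [0,0,0]}
    - {"claw": 40,"offset": [1,0.83,0],"turn": [0,0,0]}
    - {"claw": 40,"offset": [1,0.83,0],"turn": [0,0,0]}
    - {"claw": 40,"offset": [1,0.83,0],"turn": [0,0,0]}

```text
time: 13.2
tcp_pos: [569.8, 30.5, 71.2]
ee_rot: [[-0.116, 0.993, -0.002], [0.993, 0.116, -0.001], [-0.001, -0.002, -1.0]]
force: [-0.2, -0.4, -1.1]
opening: 0.511
grasp_force: 30.0
```

```bash
cat > st.py <<'E'
from h import *
Rz=np.array([[.9937,.1120],[-.1120,.9937]])
def go(X,Y,z):
    s=bot.sense(); R=s['ee_rot']; d=np.append(Rz.T@[X,Y],z)-s['tcp_pos']
    print('t',s['time'],'open',round(s['opening']*88.1,1),'f',s['force'].round(1),'cr',(Rz@s['tcp_pos'][:2]).round(1),'z',s['tcp_pos'][2].round(1),'yaw',np.degrees(np.arctan2(-R[0,0],R[1,0])).round(2),'zt',R[:2,2].round(4)); print('offset',(R.T@d/100).round(3))
E
python3 -c "
from st import *
go(571.5,-30,19)"
```

```text
t 13.2 open 45.0 f [-0.2 -0.4 -1.1] cr [569.6 -33.5] z 71.2 yaw 6.64 zt [-0.0016 -0.0009]
offset [0.035 0.02  0.522]
```

Emit:
apply_moves:
  commands:
    - {"claw": 40,"offset": [0.035,0.02,0.1],"turn": [0,0,0]}
    - {"claw": 40,"offset": [0.035,0.02,0.25],"turn": [0,0,0]}
    - {"claw": 40,"offset": [0.035,0.02,0.4],"turn": [0,0,0]}
    - {"claw": 40,"offset": [0.035,0.02,0.47],"turn": [0,0,0]}
    - {"claw": 40,"offset": [0.035,0.02,0.52],"turn": [0,0,0]}
    - {"claw": 40,"offset": [0.035,0.02,0.53],"turn": [0,0,0]}
    - {"claw": 40,"offset": [0.035,0.02,0.53],"turn": [0,0,0]}

```text
time: 13.78
tcp_pos: [571.9, 34.5, 18.5]
ee_rot: [[-0.115, 0.993, -0.001], [0.993, 0.115, -0.0], [-0.0, -0.001, -1.0]]
force: [0.7, 0.0, -0.5]
opening: 0.506
grasp_force: 30.0
```

Emit:
apply_moves:
  commands:
    - {"claw": 60,"offset": [0,0,0],"turn": [0,0,0]}
    - {"claw": 60,"offset": [0,0,0],"turn": [0,0,0]}
    - {"claw": 60,"offset": [0,0,0],"turn": [0,0,0]}
    - {"claw": 80,"offset": [0,0,0],"turn": [0,0,0]}
    - {"claw": 80,"offset": [0,0,0],"turn": [0,0,0]}
    - {"claw": 80,"offset": [0,0,-0.2],"turn": [0,0,0]}
    - {"claw": 80,"offset": [0,0,-0.6],"turn": [0,0,0]}
    - {"claw": 80,"offset": [0,0,-1],"turn": [0,0,0]}
    - {"claw": 88,"offset": [0,0,-1],"turn": [0,0,0]}
    - {"claw": 88,"offset": [0,0,-1],"turn": [0,0,0]}

```text
time: 14.62
tcp_pos: [574.0, 35.1, 121.2]
ee_rot: [[-0.115, 0.993, 0.005], [0.993, 0.115, 0.0], [-0.0, 0.005, -1.0]]
force: [-0.4, 0.6, -0.2]
opening: 0.996
grasp_force: 0.0
```

```bash
python3 -c "
from st import *
go(386.9,-346.7,120)
im,c=snap('wrist','w6.png')
cv2.imwrite('pics/w6c.png',im[::1,::1,::-1][100:400,120:560])
for p in ([571.5,-30],): 
  w=Rz.T@np.array(p); print(w2p(c,[w[0],w[1],41]))
"
```

```text
t 14.6167 open 87.8 f [-0.4  0.6 -0.2] cr [574.3 -29.4] z 121.2 yaw 6.63 zt [0.005  0.0002]
offset [-3.167e+00 -1.885e+00  3.000e-03]
[318.07845776 210.41762429]
```

View pics/w6c.png

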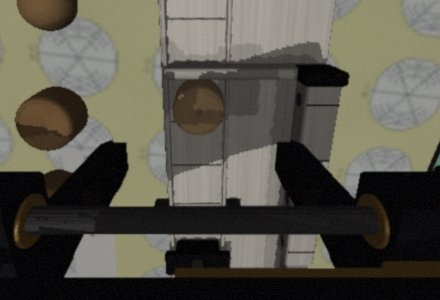

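Emit:
apply_moves:
  commands:
    - {"claw": 88,"offset": [-0.27,-0.16,0],"turn": [0,0,0]}
    - {"claw": 88,"offset": [-0.54,-0.32,0],"turn": [0,0,0]}
    - {"claw": 88,"offset": [-0.8,-0.47,0],"turn": [0,0,0]}
    - {"claw": 88,"offset": [-0.8,-0.47,0],"turn": [0,0,0]}

```text
time: 15.0
tcp_pos: [530.6, -57.0, 116.4]
ee_rot: [[-0.109, 0.994, -0.007], [0.994, 0.109, -0.004], [-0.003, -0.007, -1.0]]
force: [-0.4, -0.1, 0.3]
opening: 0.997
grasp_force: 0.0
```

Emit:
apply_moves:
  commands:
    - {"claw": 88,"offset": [-0.27,-0.16,0],"turn": [0,0,0]}
    - {"claw": 88,"offset": [-0.54,-0.32,0],"turn": [0,0,0]}
    - {"claw": 88,"offset": [-0.8,-0.47,0],"turn": [0,0,0]}
    - {"claw": 88,"offset": [-0.8,-0.47,0],"turn": [0,0,0]}

```text
time: 15.33
tcp_pos: [493.3, -141.0, 116.8]
ee_rot: [[-0.108, 0.994, -0.006], [0.994, 0.108, -0.003], [-0.002, -0.006, -1.0]]
force: [-0.1, -0.4, -0.6]
opening: 1.0
grasp_force: 0.0
```

Emit:
apply_moves:
  commands:
    - {"claw": 88,"offset": [-0.27,-0.16,0],"turn": [0,0,0]}
    - {"claw": 88,"offset": [-0.54,-0.32,0],"turn": [0,0,0]}
    - {"claw": 88,"offset": [-0.8,-0.47,0],"turn": [0,0,0]}
    - {"claw": 88,"offset": [-0.8,-0.47,0],"turn": [0,0,0]}

```text
time: 15.67
tcp_pos: [456.1, -225.3, 117.1]
ee_rot: [[-0.108, 0.994, -0.005], [0.994, 0.108, -0.002], [-0.001, -0.005, -1.0]]
force: [-0.2, -1.0, -0.5]
opening: 0.997
grasp_force: 0.0
```

Emit:
apply_moves:
  commands:
    - {"claw": 88,"offset": [-0.27,-0.16,0],"turn": [0,0,0]}
    - {"claw": 88,"offset": [-0.54,-0.32,0],"turn": [0,0,0]}
    - {"claw": 88,"offset": [-0.76,-0.47,0],"turn": [0,0,0]}
    - {"claw": 88,"offset": [-0.76,-0.47,0],"turn": [0,0,0]}
    - {"claw": 88,"offset": [-0.76,-0.47,0],"turn": [0,0,0]}
    - {"claw": 88,"offset": [-0.76,-0.47,0],"turn": [0,0,0]}

```text
time: 16.17
tcp_pos: [422.4, -299.1, 118.0]
ee_rot: [[-0.117, 0.993, -0.001], [0.993, 0.117, 0.002], [0.002, -0.0, -1.0]]
force: [0.2, 0.5, 1.2]
opening: 0.997
grasp_force: 0.0
```

```bash
cat > det.py <<'E'
from st import *
def det(f,cr):
    im,c=snap('wrist',f); w=Rz.T@np.array(cr); hsv=cv2.cvtColor(im,cv2.COLOR_RGB2HSV)
    m=cv2.inRange(hsv,(5,60,25),(20,255,255)); m=cv2.morphologyEx(m,cv2.MORPH_OPEN,np.ones((3,3)))
    print('pred',w2p(c,[*w,35]).round(),'nadir-side rows up')
    n,_,st,ce=cv2.connectedComponentsWithStats(m)
    for i in range(1,n):
        if st[i,4]>300:
            x,y,ww,h,a=st[i]; top=p2w(c,x+ww/2,y+h-ww/2,35)[:2]  # top-face circle sits at the lower end of the blob
            print('blob',st[i],'top centre cr',(Rz@top).round(1),'width mm',(np.linalg.norm(p2w(c,x,y+h-ww/2,35)-p2w(c,x+ww,y+h-ww/2,35))).round(1))
E
python3 -c "
from det import *
go(386.9,-346.7,55)
det('w7.png',[386.9,-346.7])"
```

```text
t 16.1667 open 87.9 f [0.2 0.5 1.2] cr [ 386.2 -344.5] z 118.0 yaw 6.7 zt [-0.0006  0.0017]
offset [-0.023  0.007  0.63 ]
pred [323. 211.] nadir-side rows up
blob [ 297  180   50   56 2156] top centre cr [ 386.4 -346.6] width mm 43.7
blob [ 426  236   43   41 1128] top centre cr [ 502.7 -390. ] width mm 39.8
blob [133 295  32  53 688] top centre cr [ 209.7 -479.9] width mm 32.8
blob [478 295  33  54 697] top centre cr [ 564.3 -478.9] width mm 33.9
blob [ 296  361  305   17 3116] top centre cr [ 499.1 -359.8] width mm 271.8
```

Emit:
apply_moves:
  commands:
    - {"claw": 88,"offset": [-0.02,0.005,0.3],"turn": [0,0,0]}
    - {"claw": 88,"offset": [-0.02,0.005,0.6],"turn": [0,0,0]}
    - {"claw": 88,"offset": [-0.02,0.005,0.6],"turn": [0,0,0]}

```text
time: 16.47
tcp_pos: [420.7, -299.1, 54.6]
ee_rot: [[-0.118, 0.993, -0.006], [0.993, 0.119, 0.005], [0.006, -0.005, -1.0]]
force: [-0.1, 1.3, 0.1]
opening: 1.001
grasp_force: 0.0
```

Emit:
apply_moves:
  commands:
    - {"claw": 88,"offset": [0,0,0.2],"turn": [0,0,0]}
    - {"claw": 88,"offset": [0,0,0.45],"turn": [0,0,0]}
    - {"claw": 88,"offset": [0,0,0.45],"turn": [0,0,0]}
    - {"claw": 40,"offset": [0,0,0.45],"turn": [0,0,0]}
    - {"claw": 40,"offset": [0,0,0.45],"turn": [0,0,0]}
    - {"claw": 40,"offset": [0,0,0.45],"turn": [0,0,0]}
    - {"claw": 40,"offset": [0,0,0.45],"turn": [0,0,0]}
    - {"claw": 40,"offset": [0,0,0.45],"turn": [0,0,0]}
    - {"claw": 40,"offset": [0,0,0.45],"turn": [0,0,0]}
    - {"claw": 40,"offset": [0,0,0.45],"turn": [0,0,0]}
    - {"claw": 40,"offset": [0,0,0.45],"turn": [0,0,0]}
    - {"claw": 40,"offset": [0,0,0.45],"turn": [0,0,0]}

```text
time: 17.47
tcp_pos: [423.0, -302.8, 14.2]
ee_rot: [[-0.116, 0.993, 0.0], [0.993, 0.116, -0.0], [-0.001, 0.0, -1.0]]
force: [-0.8, -0.1, 6.0]
opening: 0.508
grasp_force: 30.1
```

Emit:
apply_moves:
  commands:
    - {"claw": 40,"offset": [0,0,-0.15],"turn": [0,0,0]}
    - {"claw": 40,"offset": [0,0,-0.35],"turn": [0,0,0]}
    - {"claw": 40,"offset": [0,0,-0.6],"turn": [0,0,0]}
    - {"claw": 40,"offset": [0,0,-0.7],"turn": [0,0,0]}
    - {"claw": 40,"offset": [0,0,-0.7],"turn": [0,0,0]}

```text
time: 17.88
tcp_pos: [424.1, -303.5, 85.6]
ee_rot: [[-0.115, 0.993, 0.003], [0.993, 0.115, -0.002], [-0.003, 0.003, -1.0]]
force: [0.1, -0.4, -1.1]
opening: 0.509
grasp_force: 29.9
```

```bash
python3 -c "
from st import *
go(571.5,-80,82)"
```

```text
t 17.8833 open 44.8 f [ 0.1 -0.4 -1.1] cr [ 387.4 -349.1] z 85.6 yaw 6.63 zt [ 0.0033 -0.0023]
offset [2.685 1.85  0.034]
```

Emit:
apply_moves:
  commands:
    - {"claw": 40,"offset": [0.22,0.15,0],"turn": [0,0,0]}
    - {"claw": 40,"offset": [0.44,0.3,0],"turn": [0,0,0]}
    - {"claw": 40,"offset": [0.66,0.46,0],"turn": [0,0,0]}
    - {"claw": 40,"offset": [0.9,0.62,0],"turn": [0,0,0]}

```text
time: 18.22
tcp_pos: [473.6, -205.3, 82.4]
ee_rot: [[-0.115, 0.993, -0.001], [0.993, 0.115, 0.0], [0.001, -0.001, -1.0]]
force: [0.6, 0.1, -1.0]
opening: 0.509
grasp_force: 29.9
```

Emit:
apply_moves:
  commands:
    - {"claw": 40,"offset": [0.22,0.15,0],"turn": [0,0,0]}
    - {"claw": 40,"offset": [0.44,0.3,0],"turn": [0,0,0]}
    - {"claw": 40,"offset": [0.66,0.46,0],"turn": [0,0,0]}
    - {"claw": 40,"offset": [0.9,0.62,0],"turn": [0,0,0]}

```text
time: 18.55
tcp_pos: [524.7, -108.6, 82.2]
ee_rot: [[-0.115, 0.993, -0.002], [0.993, 0.115, -0.0], [0.0, -0.002, -1.0]]
force: [0.4, -0.8, -0.6]
opening: 0.515
grasp_force: 29.9
```

Emit:
apply_moves:
  commands:
    - {"claw": 40,"offset": [0.22,0.15,0],"turn": [0,0,0]}
    - {"claw": 40,"offset": [0.44,0.3,0],"turn": [0,0,0]}
    - {"claw": 40,"offset": [0.66,0.46,0],"turn": [0,0,0]}
    - {"claw": 40,"offset": [0.88,0.62,0],"turn": [0,0,0]}
    - {"claw": 40,"offset": [0.88,0.62,0],"turn": [0,0,0]}
    - {"claw": 40,"offset": [0.88,0.62,0],"turn": [0,0,0]}
    - {"claw": 40,"offset": [0.88,0.62,0],"turn": [0,0,0]}

```text
time: 19.13
tcp_pos: [575.4, -15.7, 82.4]
ee_rot: [[-0.116, 0.993, -0.002], [0.993, 0.116, -0.001], [-0.001, -0.002, -1.0]]
force: [-0.2, -0.5, -1.4]
opening: 0.513
grasp_force: 29.9
```

```bash
python3 -c "
from st import *
go(571.5,-80,20)"
```

```text
t 19.1333 open 45.2 f [-0.2 -0.5 -1.4] cr [570. -80.] z 82.4 yaw 6.63 zt [-0.0024 -0.0008]
offset [0.    0.016 0.623]
```

Emit:
apply_moves:
  commands:
    - {"claw": 40,"offset": [0,0.016,0.15],"turn": [0,0,0]}
    - {"claw": 40,"offset": [0,0.016,0.35],"turn": [0,0,0]}
    - {"claw": 40,"offset": [0,0.016,0.5],"turn": [0,0,0]}
    - {"claw": 40,"offset": [0,0.016,0.57],"turn": [0,0,0]}
    - {"claw": 40,"offset": [0,0.016,0.62],"turn": [0,0,0]}
    - {"claw": 40,"offset": [0,0.016,0.62],"turn": [0,0,0]}
    - {"claw": 40,"offset": [0,0.016,0.62],"turn": [0,0,0]}

```text
time: 19.72
tcp_pos: [578.1, -15.3, 21.6]
ee_rot: [[-0.115, 0.993, 0.0], [0.993, 0.115, -0.0], [-0.0, 0.0, -1.0]]
force: [0.2, 0.8, -0.2]
opening: 0.511
grasp_force: 29.9
```

Emit:
apply_moves:
  commands:
    - {"claw": 60,"offset": [0,0,0],"turn": [0,0,0]}
    - {"claw": 60,"offset": [0,0,0],"turn": [0,0,0]}
    - {"claw": 60,"offset": [0,0,0],"turn": [0,0,0]}
    - {"claw": 80,"offset": [0,0,0],"turn": [0,0,0]}
    - {"claw": 80,"offset": [0,0,0],"turn": [0,0,0]}
    - {"claw": 80,"offset": [0,0,-0.2],"turn": [0,0,0]}
    - {"claw": 80,"offset": [0,0,-0.6],"turn": [0,0,0]}
    - {"claw": 80,"offset": [0,0,-1],"turn": [0,0,0]}
    - {"claw": 88,"offset": [0,0,-1],"turn": [0,0,0]}
    - {"claw": 88,"offset": [0,0,-1],"turn": [0,0,0]}

```text
time: 20.55
tcp_pos: [579.9, -14.6, 124.1]
ee_rot: [[-0.116, 0.993, 0.005], [0.993, 0.116, -0.0], [-0.001, 0.005, -1.0]]
force: [0.2, 0.4, -0.8]
opening: 0.997
grasp_force: 0.0
```

Emit:
apply_moves:
  commands:
    - {"claw": 88,"offset": [0.3,0.02,0],"turn": [0,0,0]}
    - {"claw": 88,"offset": [0.6,0.04,0],"turn": [0,0,0]}
    - {"claw": 88,"offset": [0.9,0.05,0],"turn": [0,0,0]}
    - {"claw": 88,"offset": [0.9,0.05,0],"turn": [0,0,0]}

```text
time: 20.88
tcp_pos: [570.7, 83.2, 120.7]
ee_rot: [[-0.124, 0.992, -0.002], [0.992, 0.124, 0.005], [0.005, -0.001, -1.0]]
force: [-0.3, 1.4, -0.1]
opening: 0.996
grasp_force: 0.0
```

Emit:
apply_moves:
  commands:
    - {"claw": 88,"offset": [0.3,0.02,0],"turn": [0,0,0]}
    - {"claw": 88,"offset": [0.6,0.04,0],"turn": [0,0,0]}
    - {"claw": 88,"offset": [0.9,0.05,0],"turn": [0,0,0]}
    - {"claw": 88,"offset": [0.9,0.05,0],"turn": [0,0,0]}

```text
time: 21.22
tcp_pos: [564.8, 173.2, 120.8]
ee_rot: [[-0.124, 0.992, -0.002], [0.992, 0.124, 0.005], [0.005, -0.001, -1.0]]
force: [-0.5, 0.9, 0.3]
opening: 1.0
grasp_force: 0.0
```

Emit:
apply_moves:
  commands:
    - {"claw": 88,"offset": [0.3,0.02,0],"turn": [0,0,0]}
    - {"claw": 88,"offset": [0.6,0.04,0],"turn": [0,0,0]}
    - {"claw": 88,"offset": [0.9,0.05,0],"turn": [0,0,0]}
    - {"claw": 88,"offset": [0.9,0.05,0],"turn": [0,0,0]}

```text
time: 21.55
tcp_pos: [558.9, 262.9, 120.8]
ee_rot: [[-0.124, 0.992, -0.002], [0.992, 0.124, 0.005], [0.005, -0.002, -1.0]]
force: [-0.3, 0.9, 0.9]
opening: 0.999
grasp_force: 0.0
```

Emit:
apply_moves:
  commands:
    - {"claw": 88,"offset": [0.3,0.02,0],"turn": [0,0,0]}
    - {"claw": 88,"offset": [0.6,0.04,0],"turn": [0,0,0]}
    - {"claw": 88,"offset": [0.9,0.05,0],"turn": [0,0,0]}
    - {"claw": 88,"offset": [0.9,0.05,0],"turn": [0,0,0]}
    - {"claw": 88,"offset": [0.9,0.05,0],"turn": [0,0,0]}
    - {"claw": 88,"offset": [0.9,0.05,0],"turn": [0,0,0]}

```text
time: 22.05
tcp_pos: [555.9, 343.8, 120.3]
ee_rot: [[-0.116, 0.993, -0.002], [0.993, 0.116, -0.002], [-0.002, -0.002, -1.0]]
force: [-0.1, 0.1, -0.4]
opening: 0.997
grasp_force: 0.0
```

```bash
python3 -c "
from det import *
go(589.3,280.8,55)
det('w8.png',[589.3,280.8])
im,c=snap('top','t8.png')
"
```

```text
t 22.05 open 87.9 f [-0.1  0.1 -0.4] cr [590.9 279.4] z 120.3 yaw 6.65 zt [-0.0015 -0.0021]
offset [ 0.016 -0.015  0.653]
pred [320. 206.] nadir-side rows up
blob [ 294  168   53   56 2304] top centre cr [589.6 288.6] width mm 46.1
blob [ 428  179   53   49 2063] top centre cr [706.7 285.5] width mm 46.3
blob [477 293  34  56 901] top centre cr [770.2 142.6] width mm 35.3
blob [132 294  34  55 873] top centre cr [411.8 140.8] width mm 35.4
blob [185 352  33  26 670] top centre cr [461.  100.8] width mm 35.8
blob [ 295  361  306   17 3624] top centre cr [704.3 263.1] width mm 275.0
```

Emit:
apply_moves:
  commands:
    - {"claw": 88,"offset": [0.07,-0.013,0.3],"turn": [0,0,0]}
    - {"claw": 88,"offset": [0.07,-0.013,0.6],"turn": [0,0,0]}
    - {"claw": 88,"offset": [0.07,-0.013,0.6],"turn": [0,0,0]}
    - {"claw": 88,"offset": [0.07,-0.013,0.6],"turn": [0,0,0]}

```text
time: 22.48
tcp_pos: [553.6, 349.8, 60.5]
ee_rot: [[-0.114, 0.993, -0.003], [0.993, 0.114, -0.003], [-0.002, -0.003, -1.0]]
force: [-0.5, 0.0, 0.7]
opening: 1.0
grasp_force: 0.0
```

```bash
python3 -c "
from det import *
go(589.3,287,14)
det('w9.png',[589.3,287])
cv2.imwrite('pics/w9c.png',cv2.convertScaleAbs(cv2.imread('pics/w9.png')[120:400,140:500],alpha=1.4))
"
```

```text
t 22.4833 open 88.1 f [-0.5  0.   0.7] cr [589.3 285.6] z 60.5 yaw 6.57 zt [-0.0028 -0.0028]
offset [0.015 0.002 0.465]
pred [322. 236.] nadir-side rows up
blob [ 289  192   67   73 3888] top centre cr [589.4 290.4] width mm 45.0
blob [ 456  205   70   63 3422] top centre cr [702.6 289.7] width mm 46.9
blob [132 293  34  56 945] top centre cr [456.1 204.9] width mm 26.2
blob [477 293  34  56 913] top centre cr [721.5 206.3] width mm 26.1
blob [ 295  361  307   17 3538] top centre cr [673.2 295.8] width mm 203.8
```

View pics/w9c.png

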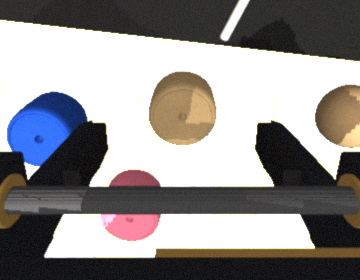

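Emit:
apply_moves:
  commands:
    - {"claw": 88,"offset": [0.015,0,0.2],"turn": [0,0,0]}
    - {"claw": 88,"offset": [0.015,0,0.47],"turn": [0,0,0]}
    - {"claw": 88,"offset": [0.015,0,0.47],"turn": [0,0,0]}
    - {"claw": 40,"offset": [0.015,0,0.47],"turn": [0,0,0]}
    - {"claw": 40,"offset": [0.015,0,0.47],"turn": [0,0,0]}
    - {"claw": 40,"offset": [0.015,0,0.47],"turn": [0,0,0]}
    - {"claw": 40,"offset": [0.015,0,0.47],"turn": [0,0,0]}
    - {"claw": 40,"offset": [0.015,0,0.47],"turn": [0,0,0]}
    - {"claw": 40,"offset": [0.015,0,0.47],"turn": [0,0,0]}
    - {"claw": 40,"offset": [0.015,0,0.47],"turn": [0,0,0]}
    - {"claw": 40,"offset": [0.015,0,0.47],"turn": [0,0,0]}
    - {"claw": 40,"offset": [0.015,0,0.47],"turn": [0,0,0]}

```text
time: 23.53
tcp_pos: [554.2, 353.7, 15.2]
ee_rot: [[-0.116, 0.993, 0.0], [0.993, 0.116, 0.0], [0.0, 0.0, -1.0]]
force: [-1.1, -1.6, 4.9]
opening: 0.524
grasp_force: 30.0
```

Emit:
apply_moves:
  commands:
    - {"claw": 40,"offset": [0,0,-0.15],"turn": [0,0,0]}
    - {"claw": 40,"offset": [0,0,-0.35],"turn": [0,0,0]}
    - {"claw": 40,"offset": [0,0,-0.6],"turn": [0,0,0]}
    - {"claw": 40,"offset": [0,0,-0.7],"turn": [0,0,0]}
    - {"claw": 40,"offset": [0,0,-0.7],"turn": [0,0,0]}

```text
time: 23.95
tcp_pos: [555.7, 354.9, 88.0]
ee_rot: [[-0.116, 0.993, 0.004], [0.993, 0.116, 0.003], [0.003, 0.005, -1.0]]
force: [0.6, -0.1, -1.2]
opening: 0.52
grasp_force: 30.0
```

```bash
python3 -c "
from st import *
go(571.5,-129,84)"
```

```text
t 23.95 open 45.8 f [ 0.6 -0.1 -1.2] cr [591.9 290.4] z 88.0 yaw 6.64 zt [0.0043 0.0031]
offset [-4.193 -0.219  0.028]
```

Emit:
apply_moves:
  commands:
    - {"claw": 40,"offset": [-0.2,-0.01,0],"turn": [0,0,0]}
    - {"claw": 40,"offset": [-0.45,-0.02,0],"turn": [0,0,0]}
    - {"claw": 40,"offset": [-0.7,-0.03,0],"turn": [0,0,0]}
    - {"claw": 40,"offset": [-0.95,-0.05,0],"turn": [0,0,0]}

```text
time: 24.28
tcp_pos: [559.4, 257.1, 83.5]
ee_rot: [[-0.116, 0.993, -0.001], [0.993, 0.116, -0.001], [-0.001, -0.001, -1.0]]
force: [0.1, -0.9, -0.6]
opening: 0.526
grasp_force: 30.0
```

Emit:
apply_moves:
  commands:
    - {"claw": 40,"offset": [-0.2,-0.01,0],"turn": [0,0,0]}
    - {"claw": 40,"offset": [-0.45,-0.02,0],"turn": [0,0,0]}
    - {"claw": 40,"offset": [-0.7,-0.03,0],"turn": [0,0,0]}
    - {"claw": 40,"offset": [-0.95,-0.05,0],"turn": [0,0,0]}

```text
time: 24.62
tcp_pos: [565.4, 162.2, 83.6]
ee_rot: [[-0.116, 0.993, -0.002], [0.993, 0.116, -0.0], [-0.0, -0.002, -1.0]]
force: [-0.3, -0.3, -0.6]
opening: 0.524
grasp_force: 30.0
```

Emit:
apply_moves:
  commands:
    - {"claw": 40,"offset": [-0.2,-0.01,0],"turn": [0,0,0]}
    - {"claw": 40,"offset": [-0.45,-0.02,0],"turn": [0,0,0]}
    - {"claw": 40,"offset": [-0.7,-0.03,0],"turn": [0,0,0]}
    - {"claw": 40,"offset": [-0.95,-0.05,0],"turn": [0,0,0]}

```text
time: 24.95
tcp_pos: [571.4, 67.4, 83.6]
ee_rot: [[-0.116, 0.993, -0.002], [0.993, 0.116, -0.0], [0.0, -0.002, -1.0]]
force: [0.9, -0.6, -0.1]
opening: 0.527
grasp_force: 30.0
```

Emit:
apply_moves:
  commands:
    - {"claw": 40,"offset": [-0.2,-0.01,0],"turn": [0,0,0]}
    - {"claw": 40,"offset": [-0.45,-0.02,0],"turn": [0,0,0]}
    - {"claw": 40,"offset": [-0.7,-0.03,0],"turn": [0,0,0]}
    - {"claw": 40,"offset": [-0.95,-0.05,0],"turn": [0,0,0]}

```text
time: 25.28
tcp_pos: [577.4, -27.4, 83.6]
ee_rot: [[-0.116, 0.993, -0.002], [0.993, 0.116, 0.0], [0.0, -0.002, -1.0]]
force: [0.8, 0.2, -0.0]
opening: 0.529
grasp_force: 30.0
```

Emit:
apply_moves:
  commands:
    - {"claw": 40,"offset": [-0.2,-0.01,0],"turn": [0,0,0]}
    - {"claw": 40,"offset": [-0.39,-0.02,0],"turn": [0,0,0]}
    - {"claw": 40,"offset": [-0.39,-0.02,0],"turn": [0,0,0]}
    - {"claw": 40,"offset": [-0.39,-0.02,0],"turn": [0,0,0]}
    - {"claw": 40,"offset": [-0.39,-0.02,0],"turn": [0,0,0]}
    - {"claw": 40,"offset": [-0.39,-0.02,0],"turn": [0,0,0]}

```text
time: 25.78
tcp_pos: [580.4, -63.3, 84.4]
ee_rot: [[-0.118, 0.993, -0.001], [0.993, 0.118, 0.001], [0.001, -0.0, -1.0]]
force: [-0.1, 0.3, -0.4]
opening: 0.525
grasp_force: 30.0
```

```bash
python3 -c "
from det import *
go(571.5,-131,21)
im,c=snap('wrist','w10.png')
for y in(-30,-80,-130): print(w2p(c,[*(Rz.T@np.array([571.5,y])),41]).round())
"
```

```text
t 25.7833 open 46.2 f [-0.1  0.3 -0.4] cr [ 569.6 -127.9] z 84.4 yaw 6.78 zt [-0.0006  0.0011]
offset [-0.032  0.019  0.634]
[326.  84.]
[325. 163.]
[324. 230.]
```

Emit:
apply_moves:
  commands:
    - {"claw": 40,"offset": [-0.032,0.019,0.1],"turn": [0,0,0]}
    - {"claw": 40,"offset": [-0.032,0.019,0.3],"turn": [0,0,0]}
    - {"claw": 40,"offset": [-0.032,0.019,0.45],"turn": [0,0,0]}
    - {"claw": 40,"offset": [-0.032,0.019,0.55],"turn": [0,0,0]}
    - {"claw": 40,"offset": [-0.032,0.019,0.62],"turn": [0,0,0]}
    - {"claw": 40,"offset": [-0.032,0.019,0.63],"turn": [0,0,0]}
    - {"claw": 40,"offset": [-0.032,0.019,0.63],"turn": [0,0,0]}

```text
time: 26.42
tcp_pos: [583.0, -67.8, 21.4]
ee_rot: [[-0.116, 0.993, -0.0], [0.993, 0.116, 0.0], [0.0, -0.0, -1.0]]
force: [0.3, -0.1, -0.1]
opening: 0.527
grasp_force: 30.0
```

Emit:
apply_moves:
  commands:
    - {"claw": 60,"offset": [0,0,0],"turn": [0,0,0]}
    - {"claw": 60,"offset": [0,0,0],"turn": [0,0,0]}
    - {"claw": 60,"offset": [0,0,0],"turn": [0,0,0]}
    - {"claw": 80,"offset": [0,0,0],"turn": [0,0,0]}
    - {"claw": 80,"offset": [0,0,0],"turn": [0,0,0]}
    - {"claw": 80,"offset": [0,0,-0.2],"turn": [0,0,0]}
    - {"claw": 80,"offset": [0,0,-0.6],"turn": [0,0,0]}
    - {"claw": 80,"offset": [0,0,-1],"turn": [0,0,0]}
    - {"claw": 88,"offset": [0,0,-1],"turn": [0,0,0]}
    - {"claw": 88,"offset": [0,0,-1],"turn": [0,0,0]}

```text
time: 27.25
tcp_pos: [584.8, -68.4, 124.1]
ee_rot: [[-0.115, 0.993, 0.005], [0.993, 0.115, -0.001], [-0.001, 0.005, -1.0]]
force: [-0.3, 0.4, 0.6]
opening: 0.993
grasp_force: 0.0
```

Emit:
apply_moves:
  commands:
    - {"claw": 88,"offset": [-0.3,0,0],"turn": [0,0,0]}
    - {"claw": 88,"offset": [-0.6,0,0],"turn": [0,0,0]}
    - {"claw": 88,"offset": [-0.91,0,0],"turn": [0,0,0]}
    - {"claw": 88,"offset": [-0.91,0,0],"turn": [0,0,0]}
    - {"claw": 88,"offset": [-0.91,0,0],"turn": [0,0,0]}
    - {"claw": 88,"offset": [-0.91,0,0],"turn": [0,0,0]}

```text
time: 27.75
tcp_pos: [592.6, -157.6, 120.4]
ee_rot: [[-0.116, 0.993, -0.002], [0.993, 0.116, 0.001], [0.001, -0.002, -1.0]]
force: [0.0, 1.1, -0.4]
opening: 0.999
grasp_force: 0.0
```

```bash
python3 -c "
from det import *
go(571.3,-222,40)
im,c=snap('wrist','w11.png')
for y in(-30,-80,-131,-155): print(w2p(c,[*(Rz.T@np.array([571.5,y])),41]).round())
print('fin',w2p(c,[*(Rz.T@np.array([571.5,-222])),65]).round())
cv2.imwrite('pics/w11c.png',cv2.resize(cv2.convertScaleAbs(im[:,:,::-1][0:330,180:480],alpha=1.4),(540,594)))
"
```

```text
t 27.75 open 88.0 f [ 0.   1.1 -0.4] cr [ 571.2 -223. ] z 120.4 yaw 6.66 zt [-0.002   0.0013]
offset [0.009 0.002 0.804]
[324. -72.]
[323.  18.]
[323.  96.]
[323. 129.]
fin [322. 220.]
```

View pics/w11c.png

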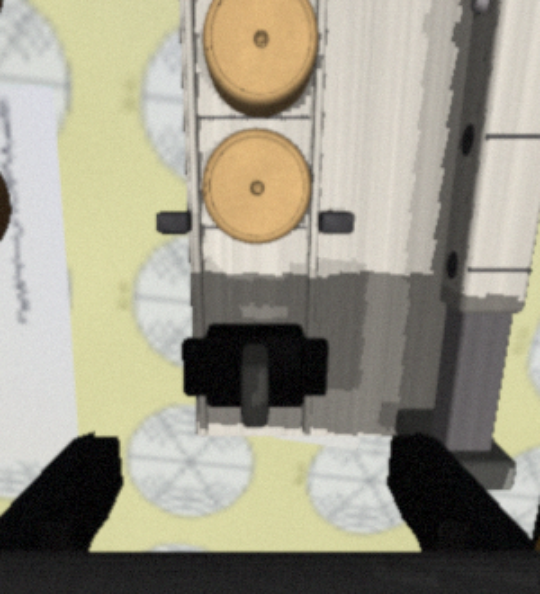

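Emit:
apply_moves:
  commands:
    - {"claw": 50,"offset": [0.01,0,0.2],"turn": [0,0,0]}
    - {"claw": 50,"offset": [0.01,0,0.2],"turn": [0,0,0]}
    - {"claw": 50,"offset": [0.01,0,0.45],"turn": [0,0,0]}
    - {"claw": 50,"offset": [0.01,0,0.65],"turn": [0,0,0]}
    - {"claw": 50,"offset": [0.01,0,0.77],"turn": [0,0,0]}
    - {"claw": 50,"offset": [0.01,0,0.77],"turn": [0,0,0]}
    - {"claw": 50,"offset": [0.01,0,0.77],"turn": [0,0,0]}
    - {"claw": 5,"offset": [0.01,0,0.77],"turn": [0,0,0]}
    - {"claw": 5,"offset": [0.01,0,0.77],"turn": [0,0,0]}
    - {"claw": 5,"offset": [0.01,0,0.77],"turn": [0,0,0]}
    - {"claw": 5,"offset": [0.01,0,0.77],"turn": [0,0,0]}
    - {"claw": 5,"offset": [0.01,0,0.77],"turn": [0,0,0]}
    - {"claw": 5,"offset": [0.01,0,0.77],"turn": [0,0,0]}
    - {"claw": 5,"offset": [0.01,0,0.77],"turn": [0,0,0]}

```text
time: 28.97
tcp_pos: [592.6, -157.8, 44.9]
ee_rot: [[-0.116, 0.993, -0.002], [0.993, 0.116, -0.0], [-0.0, -0.002, -1.0]]
force: [-3.7, 0.2, 5.9]
opening: 0.132
grasp_force: 30.0
```

Emit:
apply_moves:
  commands:
    - {"claw": 5,"offset": [0.03,0,0],"turn": [0,0,0]}
    - {"claw": 5,"offset": [0.06,0,0],"turn": [0,0,0]}
    - {"claw": 5,"offset": [0.09,0,0],"turn": [0,0,0]}
    - {"claw": 5,"offset": [0.12,0,0],"turn": [0,0,0]}
    - {"claw": 5,"offset": [0.15,0,0],"turn": [0,0,0]}
    - {"claw": 5,"offset": [0.18,0,0],"turn": [0,0,0]}
    - {"claw": 5,"offset": [0.2,0,0],"turn": [0,0,0]}
    - {"claw": 5,"offset": [0.22,0,0],"turn": [0,0,0]}
    - {"claw": 5,"offset": [0.24,0,0],"turn": [0,0,0]}
    - {"claw": 5,"offset": [0.26,0,0],"turn": [0,0,0]}
    - {"claw": 5,"offset": [0.28,0,0],"turn": [0,0,0]}
    - {"claw": 5,"offset": [0.3,0,0],"turn": [0,0,0]}
    - {"claw": 5,"offset": [0.32,0,0],"turn": [0,0,0]}
    - {"claw": 5,"offset": [0.34,0,0],"turn": [0,0,0]}
    - {"claw": 5,"offset": [0.36,0,0],"turn": [0,0,0]}
    - {"claw": 5,"offset": [0.38,0,0],"turn": [0,0,0]}
    - {"claw": 5,"offset": [0.4,0,0],"turn": [0,0,0]}
    - {"claw": 5,"offset": [0.4,0,0],"turn": [0,0,0]}

```text
time: 30.47
tcp_pos: [587.9, -117.9, 44.9]
ee_rot: [[-0.116, 0.993, -0.002], [0.993, 0.116, -0.001], [-0.001, -0.002, -1.0]]
force: [-4.3, -0.1, 6.8]
opening: 0.134
grasp_force: 30.0
```

```bash
python3 -c "
from det import *
go(571.3,-175,42)
"
```

```text
t 30.4667 open 11.8 f [-4.3 -0.1  6.8] cr [ 571. -183.] z 44.9 yaw 6.65 zt [-0.0015 -0.0007]
offset [0.08  0.003 0.029]
```

Gripped (11.8 mm); push on in small steps and watch force.

Emit:
apply_moves:
  commands:
    - {"claw": 5,"offset": [0.02,0,0],"turn": [0,0,0]}
    - {"claw": 5,"offset": [0.04,0,0],"turn": [0,0,0]}
    - {"claw": 5,"offset": [0.06,0,0],"turn": [0,0,0]}
    - {"claw": 5,"offset": [0.07,0,0],"turn": [0,0,0]}
    - {"claw": 5,"offset": [0.07,0,0],"turn": [0,0,0]}
    - {"claw": 5,"offset": [0.07,0,0],"turn": [0,0,0]}

```text
time: 30.97
tcp_pos: [587.1, -111.3, 44.9]
ee_rot: [[-0.115, 0.993, -0.002], [0.993, 0.115, -0.001], [-0.001, -0.002, -1.0]]
force: [-4.7, -1.8, 6.0]
opening: 0.137
grasp_force: 30.0
```

Emit:
apply_moves:
  commands:
    - {"claw": 5,"offset": [0.01,0,0],"turn": [0,0,0]}
    - {"claw": 5,"offset": [0.02,0,0],"turn": [0,0,0]}
    - {"claw": 5,"offset": [0.03,0,0],"turn": [0,0,0]}
    - {"claw": 5,"offset": [0.03,0,0],"turn": [0,0,0]}
    - {"claw": 5,"offset": [0.03,0,0],"turn": [0,0,0]}

```text
time: 31.38
tcp_pos: [586.9, -109.6, 44.9]
ee_rot: [[-0.115, 0.993, -0.001], [0.993, 0.115, -0.002], [-0.002, -0.001, -1.0]]
force: [-3.8, -3.5, 5.6]
opening: 0.133
grasp_force: 30.0
```

Emit:
apply_moves:
  commands:
    - {"claw": 5,"offset": [0.01,0,0],"turn": [0,0,0]}
    - {"claw": 5,"offset": [0.02,0,0],"turn": [0,0,0]}
    - {"claw": 5,"offset": [0.03,0,0],"turn": [0,0,0]}
    - {"claw": 5,"offset": [0.03,0,0],"turn": [0,0,0]}
    - {"claw": 5,"offset": [0.03,0,0],"turn": [0,0,0]}

```text
time: 31.8
tcp_pos: [586.9, -109.5, 44.9]
ee_rot: [[-0.113, 0.994, -0.001], [0.994, 0.113, -0.005], [-0.005, -0.001, -1.0]]
force: [-1.9, -10.1, 3.5]
opening: 0.132
grasp_force: 30.0
```

Emit:
apply_moves:
  commands:
    - {"claw": 50,"offset": [0,0,0],"turn": [0,0,0]}
    - {"claw": 50,"offset": [0,0,0],"turn": [0,0,0]}
    - {"claw": 50,"offset": [0,0,0],"turn": [0,0,0]}
    - {"claw": 50,"offset": [0,0,0],"turn": [0,0,0]}
    - {"claw": 50,"offset": [0,0,-0.2],"turn": [0,0,0]}
    - {"claw": 50,"offset": [0,0,-0.6],"turn": [0,0,0]}
    - {"claw": 50,"offset": [0,0,-1],"turn": [0,0,0]}
    - {"claw": 50,"offset": [0,0,-1],"turn": [0,0,0]}

```text
time: 32.47
tcp_pos: [592.0, -104.3, 152.0]
ee_rot: [[-0.116, 0.993, 0.012], [0.993, 0.116, -0.001], [-0.002, 0.011, -1.0]]
force: [0.7, -0.2, -0.2]
opening: 0.564
grasp_force: 0.0
```

Emit:
apply_moves:
  commands:
    - {"claw": 50,"offset": [-0.3,0,-0.3],"turn": [0,0,0]}
    - {"claw": 50,"offset": [-0.6,0,-0.6],"turn": [0,0,0]}
    - {"claw": 50,"offset": [-0.9,0,-0.8],"turn": [0,0,0]}
    - {"claw": 50,"offset": [-0.9,0,-0.8],"turn": [0,0,0]}

```text
time: 32.8
tcp_pos: [600.0, -202.7, 229.3]
ee_rot: [[-0.108, 0.994, 0.008], [0.994, 0.108, -0.006], [-0.007, 0.007, -1.0]]
force: [-0.5, -0.2, 0.3]
opening: 0.566
grasp_force: 0.0
```

Emit:
apply_moves:
  commands:
    - {"claw": 50,"offset": [-0.3,0,0],"turn": [0,0,0]}
    - {"claw": 50,"offset": [-0.6,0,0],"turn": [0,0,0]}
    - {"claw": 50,"offset": [-0.9,0,0],"turn": [0,0,0]}
    - {"claw": 50,"offset": [-0.9,0,0],"turn": [0,0,0]}
    - {"claw": 50,"offset": [-0.9,0,0],"turn": [0,0,0]}

```text
time: 33.22
tcp_pos: [607.6, -285.5, 223.8]
ee_rot: [[-0.112, 0.994, -0.001], [0.994, 0.112, -0.0], [-0.0, -0.001, -1.0]]
force: [-0.5, 0.9, -0.0]
opening: 0.566
grasp_force: 0.0
```

```bash
python3 -c "
from det import *
go(571.3,-222,40)
im,c=snap('scene','s9.png'); t,ct=snap('top','t9.png'); w,cw=snap('wrist','w12.png')
for y in(25,75,125):
  W=[*(Rz.T@np.array([571.5,-155+y])),41]; print(w2p(ct,W).round(),w2p(cw,W).round())
hsv=cv2.cvtColor(t,cv2.COLOR_RGB2HSV); m=cv2.morphologyEx(cv2.inRange(hsv,(5,70,60),(20,255,255)),cv2.MORPH_OPEN,np.ones((3,3)))
n,_,st,ce=cv2.connectedComponentsWithStats(m)
for i in range(1,n):
  if 60<st[i,4]<600 and 110<ce[i][1]<280 and 180<ce[i][0]<480: print(st[i],ce[i].round(),(Rz@p2w(ct,*ce[i],35)[:2]-[571.5,-155]).round(1))
"
```

```text
t 33.2167 open 49.8 f [-0.5  0.9 -0. ] cr [ 571.8 -351.7] z 223.8 yaw 6.46 zt [-0.0006 -0.0001]
offset [ 1.297 -0.003  1.838]
[336. 173.] [321. -40.]
[319. 175.] [ 322. -107.]
[302. 176.] [ 322. -183.]
[303 215  18  17 238] [311. 223.] [-140.1  108.6]
[335 216  18  18 250] [344. 224.] [-151.8   15. ]
```

```bash
python3 -c "
from det import *
for cam,f in(('top','t10.png'),('scene','s10.png')):
  t,ct=snap(cam,f)
  hsv=cv2.cvtColor(t,cv2.COLOR_RGB2HSV); m=cv2.morphologyEx(cv2.inRange(hsv,(5,55,50),(21,255,255)),cv2.MORPH_OPEN,np.ones((3,3)))
  print(cam); n,_,st,ce=cv2.connectedComponentsWithStats(m)
  for y in(25,75,125):
    p=w2p(ct,[*(Rz.T@np.array([571.5,-155+y])),41]).round().astype(int); print(p,hsv[p[1],p[0]])
  for i in range(1,n):
    q=Rz@p2w(ct,*ce[i],41 if cam=='top' else 25)[:2]-[571.5,-155]
    if 30<st[i,4]<1500 and -250<q[0]<300 and -400<q[1]<500: print(st[i],q.round(1))
"
```

```text
top
[336 173] [ 19  61 158]
[319 175] [ 20  64 203]
[302 176] [ 20  55 191]
[191 131  15  15 184] [139.3 422. ]
[329 167  15  15 189] [-2.2 25.1]
[296 169  14  15 140] [  0.7 122.7]
[312 168  15  15 183] [-0.7 74.9]
[421 183  15  11 120] [ -66.6 -239. ]
[303 215  18  18 247] [-140.7  108.5]
[270 216  14  15 167] [-131.   209.8]
[335 216  18  18 257] [-152.    15.7]
scene
[313 194] [ 20  93 230]
[301 203] [ 19  94 229]
[288 213] [ 18  91 226]
[380 159  13  12 129] [ -69.4 -234.3]
[285 189  39  39 589] [-7.6 65.6]
[350 213  21  22 378] [-158.2   20.2]
[324 230  20  24 414] [-145.6  114. ]
[148 252  20  18 289] [134.1 435.2]
[294 258  19  17 255] [-139.5  221. ]
```

```bash
python3 -c "
from plant import bot
print(bot.hand_in())"
```

```text
the job is handed in; nothing more can be done
None
```

The job is handed in: all three small cakes stand in the lane, the stop is set to three places with both pins seen sprung out, and the carriage was pushed home against its end stop. No verdict came back. Just before handing in, the top camera showed the cakes about 25, 75 and 123 mm along the lane and within about 2 mm of its centre line.

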